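# Shut and latch the basement window

### The arm

A 7-joint arm with a two-finger parallel gripper is mounted at the origin on the work surface. World frame = base frame: x ahead of the robot, y to its left, z up, the work surface at z = 0. Lengths are in m, angles in rad, forces in N, time in s.
With the tool pointing down it reaches from about 0.4 to 0.85 m from the base axis. Payload 4.5 kg.
Tool frame: the origin (TCP) lies midway between the tips of the shut fingers; the grasp point (between the pads) lies 19 mm behind it; z points along the fingers, y is the direction in which the jaws open and shut (so a half turn about z gives the same grasp; the last joint's range is limited). The gripper opens to 88 mm and grips with 3 to 60 N. Pads are 18 mm wide; open, the fingers measure 123 mm over their backs; the gripper's body (75 mm by 187 mm) begins 45 mm behind the grasp point.
Start: joints at [1.166, 0.689, -0.195, 1.565, 0.157, 0.902, -0.215], TCP at [0.266, -0.566, 0.239] pointing down, gripper open.
Joint ranges: [-3.01, 3.01], [-0.46, 2.08], [-1.47, 1.51], [0.13, 2.56], [-1, 4.14], [0.04, 2.09], [-2.66, 2.66]. Speed limits (rad/s): [2.57, 2.57, 3.14, 3.14, 3.14, 3.14, 3.14].

### API

Orientations are given as a unit quaternion [x, y, z, w].
In Python, from plant import get_state, snapshot, finish_job, find_in gives the robot as it stands.
- The arm moves only by the shell command python3 -m creep 'ROWS' [OPENING] [FORCE]. ROWS is JSON, one flat list of numbers, 6 for each row, row after row: the shift along the tool's x, y, z in mm, then the turn, a rotation vector about the tool's x, y, z in degrees. In form: [tx, ty, tz, wx, wy, wz, tx, ty, tz, wx, wy, wz, ...]. A call has 1 to 5 rows; each row shifts and turns the pose as measured when the row begins, along the tool's axes as they then stand; what a row does not reach is not made up. A row lasts 1/12 s, in which the tool goes at most 41.7 mm and 7.16 degrees, less where a joint would pass 70% of its speed; a pose out of reach is approached as far as the arm can. A call is refused whole if a number of a shift passes 41.7 or a number of a turn 7.16, either way. A call with a gripper value outside its range is refused whole. OPENING is the finger opening in mm, from 0 to 88.1, set as the call begins (- or left out, the last holds). The fingers move at their own pace and stop on an object; FORCE is the grip in N (left out, the last holds). Time passes only in rows, so rows that do not move let the fingers close. It gives the time, the measured TCP pose, the force and the opening at its end, in the units of the state.
- get_state(): the state, without advancing time (a new reading comes with each control period).
- snapshot(name): name is "scene" or "side" or "wrist"; returns a dict with "color" (420x560x3 uint8, red, green, blue), "intrinsics" (3x3 intrinsics, pixels), "dist_coeffs" ([k1, k2, p1, p2, k3] as OpenCV has them; the pictures are not rectified), "extrinsics" (4x4, takes a point from world to camera coordinates). Camera axes: x right, y down, z forward; pixel columns grow to the right and rows downward; lengths in m; the calibration is good to about 2 mm. A picture is of the moment at which its call begins. There is no depth.
- finish_job(): hands the job in, once; it reports no verdict.
Trained networks look in the newest picture that a camera, given by its name, has taken for a name from the list of things; names that differ only in an ending like _2 or _b are one class to them, and where a whole thing is asked for, a point or a joint stands for the part that bears it (a point fixed in the world has none). Each returns a list of dicts, best first, with "score" (0 to 1); they miss things now and then, are a little off and sometimes report something else, mostly with a low value. They report only what shows in the picture. A call takes as long as a camera call.
- find_in(thing, camera): "xy" ([column, row] in pixels, amid what is visible of it).
The state is a dict: "clock": time; "q": joint angles; "qd": joint speeds; "joint_torque": joint torques, N m; "tool_pos": TCP position; "eef_rot": TCP orientation; "contact_force": force on the tool from outside, world axes, zero at the start; "moment": the same for the moment, N m; "opening": opening from 0.0 (shut) to 1.0 (fully open).
Only numpy, scipy, OpenCV 4.12 (cv2) and the standard library are available. Lean on these libraries where they do the work, as an engineer would, in place of code of your own. Each camera call takes 0.05 s, during which the arm holds its last target.

### The job

The small basement window lying on the bench has to be shut and latched so that it can be carried to its opening. Swing the open sash down gently, without slamming it, until it is fully home; then turn the latch handle, letting it rise over the wedge on the sash and drop right down into the notch behind, and let go. Feel for the drop and never force the handle against the strike, keep off the glass, and leave the jar, tin, screwdriver and paintbrush where they are.

Things in the scene. Friction and masses are not known exactly. Their poses are not given: they have to be found in the camera images.
- frame: The window's fixed frame, white plastic, 360 mm deep (its x) by 520 mm wide (its y) by 70 mm high, lying on the bench; it does not move. Origin: centre of its underside; x points from the latch rail (45 mm wide, nearest the robot) to the hinged side, z up.
- pivot (a point): Upright turning axis of the latch handle, at the height of the frame's top (70 mm above the bench), on the latch rail, 151 mm from the frame's origin along frame -x. Axes as the frame's.
- sash: White hinged sash, 272 mm (x) by 428 (y) by 30 thick, 36 mm wide members round the glass; about 1.5 kg. Origin: same point as strike_seat. Hinge axis along y, 257 mm from the origin along its +x and 16 mm below its upper face. Stiff hinges: it stays where left; 1 to 8 N down on the free member closes it. Opens 0.25 to 0.6 rad, free member (the one nearest the robot) up; fully home on a hard stop its axes are the frame's, upper face 66 mm above the bench.
- sash_rail (a point): A free place to press on the sash: upper face of its free member, mid-width, 120 mm from the window's middle towards +y; 256 mm from the hinge axis (in the sash's frame at x = 1, y = 120, z = 0 mm).
- strike_seat (a point): On the sash's upper face, middle of the free member: where the zinc strike sits, 32 mm wide in x, centred on this point. Towards +y it has a ramp 20 mm long rising 9 mm, a 5 mm ridge, a notch 13 mm wide and 5 deep (floor 13.5 mm above this point) and an end wall 11.5 mm above the notch floor. It is fitted by eye in long slots: the notch's middle is anywhere within 8 mm of this point along y.
- pane: The glass, 200 by 356 mm, in the sash, its surface 9 mm below the sash's face. Origin: its centre.
- lever: Zinc latch handle: 26 mm boss on the pivot; straight grip, 14 mm wide and 14 high, along its own -x out to 107 mm from the pivot, underside 94 mm above the bench when down; nose along its own -y with a flat-ended steel foot, 10 mm across, 44 mm from the pivot, end 78 mm above the bench. Origin on the pivot axis, at the frame's top when down. Slides up its spindle against a spring (6 N, 10 N on the ridge).
- latch (a joint): Turn of the handle about the upright pivot, rad, counter-clockwise from above. 0: grip towards the robot (frame -x), nose clear of the sash. Near 1.57 the grip lies along frame -y over the rail. The foot meets the wedge at about 0.5 to 1.1; the notch is anywhere from 1.35 to 1.79: felt or seen when the handle drops. Takes up to about 9 N at the grip's middle. Starts at -0.1 to 0.25.
- lift (a joint): How far the handle has slid up its spindle, m: 0 down, about 0.006 on the ridge, 0.001 to 0.0015 when it has dropped into the notch.
- grip (a point): On the lever: the middle of the grip, 72 mm from the pivot, at half its height (101 mm above the bench when down). Axes as the lever's.
- screw_jar: Glass jar with a steel lid, 68 mm across, 85 mm high. Bystander. Origin: centre of its underside.
- paint_tin: Small paint tin, 84 mm across, 100 mm high. Bystander. Origin: centre of its underside.
- screwdriver: Screwdriver 160 mm long, lying. Bystander. Origin: middle, on the bench.
- paintbrush: Paintbrush 160 mm long, lying. Bystander. Origin: middle, on the bench.

How it is judged:
On the way, in this order (a step that is already met when the one before it is completed fails the run):
1. the sash is down, fully home in the frame (within 3 mm) (z of strike_seat in the frame of frame below 0.069 m), for 0.2 s.
2. with the sash home, the turning handle has ridden up on the wedge (value of joint lift above 0.005 m and value of joint latch above 0.6 rad and z of strike_seat in the frame of frame below 0.069 m), for 0.02 s.
At the end, for the whole second after the job is handed in: The sash is home (strike_seat at most 69 mm above the frame's underside; 66 when hard home), the handle has been turned past the ridge (latch between 1.28 and 1.88 rad), has dropped into the notch (lift below 3 mm; the notch floor holds it at about 1.5 mm, the ridge at about 6 mm) and is at rest (z of strike_seat in the frame of frame below 0.069 m and value of joint latch between 1.28 and 1.88 rad and value of joint lift below 0.003 m and velocity of joint latch below 0.1 rad/s); the robot touches nothing.
It fails at once if the handle is forced: its foot and the strike press on one another with more than 45 N (contact force between lever and sash above 45 N).
It fails at once if the sash is slammed (faster than 0.35 m/s) or pressed with more than 50 N (linear speed of sash above 0.35 m/s or contact force between the arm and sash above 50 N).
It fails at once if the glass is leaned on with more than 6 N (contact force between pane and anything else above 6 N).
It fails at once if a bystander is moved by more than 25 mm (distance of any of screw_jar, paint_tin, screwdriver, paintbrush from where it was at the start of the episode above 0.025 m).
It also fails if it takes over 61 s, if anything falls off the work surface, if the arm or the gripper's body presses on something with over 40 N, if the wrist force passes 120 N, or if a joint passes its speed limit or range.

## Working session

There is one attempt and no reset: what is moved stays moved. The work goes in short steps, Python scripts to look and compute and a shell command to move; the robot and the scene stay as the last step left them, time stands still between calls to the robot, and variables do not carry over. Pictures are saved under pics/ and viewed, and the job is handed in when it is done.

```bash
ls; mkdir -p pics; cat > h.py <<'E'
import numpy as np, cv2, json
from plant import get_state, snapshot, finish_job, find_in
from scipy.spatial.transform import Rotation as R
def save(s,fn): cv2.imwrite('pics/'+fn, s['color'][:,:,::-1])
def ray(s,px):
    K=np.array(s['intrinsics'],float);D=np.array(s['dist_coeffs'],float);E=np.array(s['extrinsics'],float)
    u=cv2.undistortPoints(np.array([[px]],float),K,D)[0,0]
    d=E[:3,:3].T@np.array([u[0],u[1],1.]);o=-E[:3,:3].T@E[:3,3]
    return o,d/np.linalg.norm(d)
def at_z(s,px,z):
    o,d=ray(s,px);return o+d*(z-o[2])/d[2]
def proj(s,P):
    E=np.array(s['extrinsics'],float)
    p,_=cv2.projectPoints(np.array(P,float).reshape(-1,1,3),cv2.Rodrigues(E[:3,:3])[0],E[:3,3],np.array(s['intrinsics'],float),np.array(s['dist_coeffs'],float))
    return p[:,0]
E
python3 - <<'E'
from h import *
st=get_state()
for k in st: print(k,np.round(st[k],4) if not isinstance(st[k],str) else st[k])
for c in ['scene','side','wrist']:
    s=snapshot(c);save(s,c+'0.png')
    E=s['extrinsics'];print(c,-np.array(E)[:3,:3].T@np.array(E)[:3,3])
    if c!='wrist':
        for t in ['frame','pivot','sash','sash_rail','strike_seat','pane','lever','grip','screw_jar','paint_tin','screwdriver','paintbrush']:
            print(c,t,[(np.round(r['xy'],1),round(r['score'],2)) for r in find_in(t,c)[:2]])
E
```

```text
pics
clock 0.0
q [ 1.1658  0.69   -0.1945  1.5663  0.1573  0.9025 -0.2151]
qd [ 0.0005 -0.0004 -0.0003  0.0006  0.0002  0.0002 -0.0022]
joint_torque [ 4.00000e-04 -5.27559e+01 -1.26720e+00 -1.53427e+01 -5.28000e-02
  6.60000e-03  2.00000e-04]
tool_pos [ 0.2652 -0.5652  0.2379]
eef_rot [ 9.760e-01  2.177e-01 -3.000e-04 -9.000e-04]
contact_force [ 0.1952 -0.0192 -0.7862]
moment [ 0.0423 -0.0265 -0.0033]
opening 1.0007
scene [0.8045243  0.66828436 0.94038298]
scene frame [(array([232.3, 267.1]), 0.93)]
scene pivot [(array([232.4, 269.6]), 0.75)]
scene sash [(array([225.9, 248.6]), 0.78)]
scene sash_rail [(array([226.6, 250.1]), 0.92)]
scene strike_seat [(array([229.7, 250.4]), 0.71), (array([285.5, 212.7]), 0.61)]
scene pane [(array([224.5, 243.7]), 0.73)]
scene lever [(array([287.1, 211.8]), 0.82)]
scene grip [(array([289.4, 209.3]), 0.65), (array([309.6, 184.5]), 0.64)]
scene screw_jar [(array([279. , 134.5]), 0.93), (array([228.2, 252.1]), 0.45)]
scene paint_tin [(array([391.7, 294.2]), 0.8), (array([223.2, 242.7]), 0.68)]
scene screwdriver [(array([334.2, 255.9]), 0.79)]
scene paintbrush [(array([310.9, 183.6]), 0.62), (array([283.1, 133.1]), 0.46)]
side [0.16289005 1.00444617 0.70837816]
side frame [(array([195.1, 246.7]), 0.93)]
side pivot [(array([194.1, 245.4]), 0.63), (array([278.6, 219.8]), 0.37)]
side sash [(array([189.6, 217.5]), 0.63)]
side sash_rail [(array([190. , 213.9]), 0.59), (array([302.6, 290.3]), 0.56)]
side strike_seat [(array([190.2, 218. ]), 0.73)]
side pane [(array([191.1, 209.3]), 0.56)]
side lever [(array([272.9, 220.8]), 0.69)]
side grip [(array([279.3, 217.9]), 0.6)]
side screw_jar [(array([367.6, 183.6]), 0.9), (array([274.3, 224.5]), 0.2)]
side paint_tin [(array([299. , 334.9]), 0.78)]
side screwdriver [(array([301.3, 287.5]), 0.88)]
side paintbrush [(array([352.7, 230.7]), 0.62)]
wrist [ 0.33674449 -0.53176317  0.38571222]
```

View pics/scene0.png

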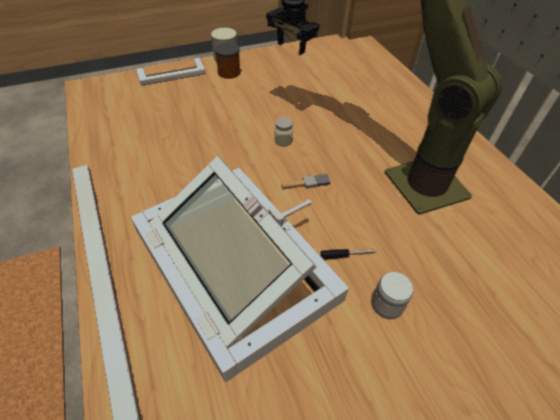

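View pics/side0.png

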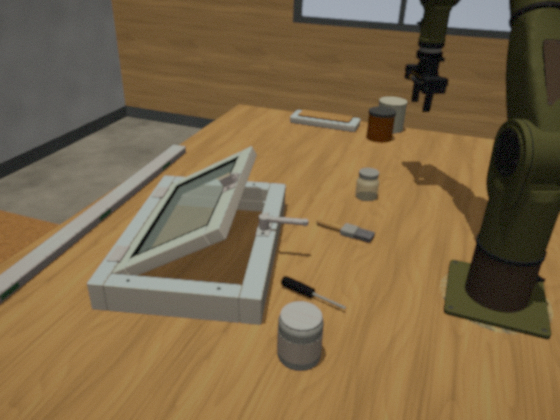

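View pics/wrist0.png

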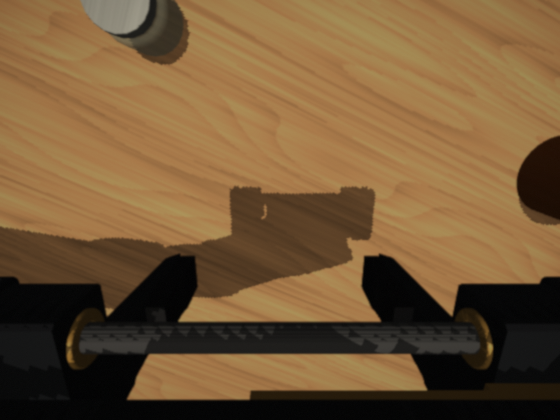

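The scene shows the window near (232,262) with the sash open, its free member running from (217,160) to (310,268). The lever grip is at (295,210), the jar at (284,132), the tin at (392,295), the screwdriver at (345,253) and the brush at (308,183). I'll zoom in to pick out the corners.

```bash
python3 - <<'E'
import cv2
a=cv2.imread('pics/scene0.png')[150:380,120:360]; cv2.imwrite('pics/scene0z.png',cv2.resize(a,None,fx=2.6,fy=2.6,interpolation=cv2.INTER_CUBIC))
a=cv2.imread('pics/side0.png')[140:330,85:325]; cv2.imwrite('pics/side0z.png',cv2.resize(a,None,fx=3,fy=3,interpolation=cv2.INTER_CUBIC))
E
```

```text
(no output)
```

View pics/scene0z.png

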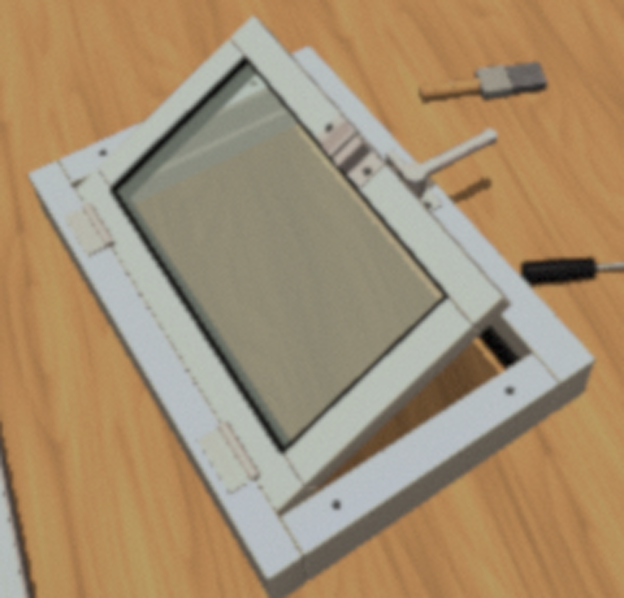

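View pics/side0z.png

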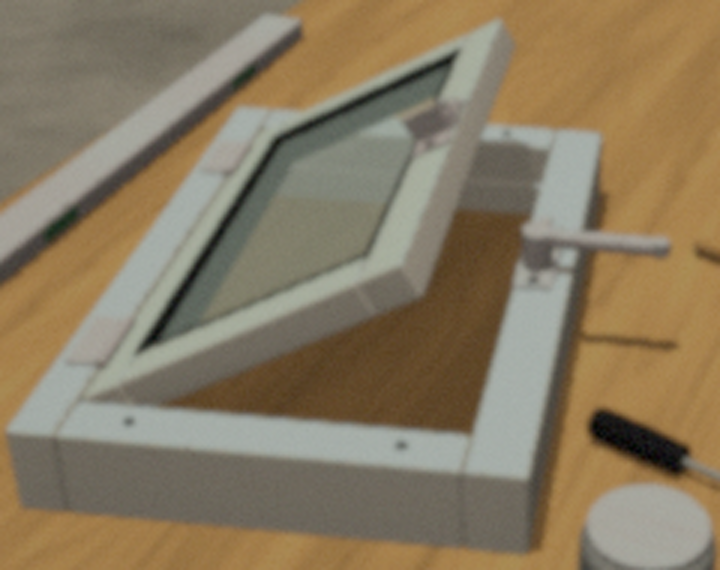

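```bash
cat > fit.py <<'E'
from h import *
from scipy.optimize import least_squares
S=snapshot('scene');D=snapshot('side')
zs=lambda p:(120+p[0]/2.6,150+p[1]/2.6)
zd=lambda p:(85+p[0]/3,140+p[1]/3)
# order: hinge-, hinge+, latch+, latch-
sc=[zs(p) for p in [(30,175),(270,578),(593,362),(305,48)]]
sd=[zd(p) for p in [(240,107),(12,434),(533,480),(600,131)]]
C=np.array([[.18,-.26,.07],[.18,.26,.07],[-.18,.26,.07],[-.18,-.26,.07]])
for p,q in zip(sc,sd): print(np.round(at_z(S,p,.07),4),np.round(at_z(D,q,.07),4))
def T(v,P): return R.from_euler('z',v[2]).apply(P)+[v[0],v[1],0]
f=lambda v:np.concatenate([(proj(S,T(v,C))-sc).ravel(),(proj(D,T(v,C))-sd).ravel()])
r=least_squares(f,[.6,0,0],loss='soft_l1');v=r.x
print(v,np.round(f(v),1))
# sash angle
def sash(a,P): # hinge at frame: sash origin home x = ?
    P=np.array(P,float);h=np.array([.257,0,-.016]);Q=R.from_euler('y',a).apply(P-h)  # +rot y lifts -x
    return Q+h
# home origin: frame x = -0.151+0.044 -> foot radius
def sw(a,x0,P): return T(v,sash(a,P)+[x0,0,.066])
# free member outer corners +y/-y upper face
ss=[zs(p) for p in [(505,302),(252,17)]]; d2=[zd(p) for p in [(403,268),(502,20)]]
Pc=[[-.015,.214,0],[-.015,-.214,0]]
g=lambda u:np.concatenate([(proj(S,sw(u[0],u[1],Pc))-ss).ravel(),(proj(D,sw(u[0],u[1],Pc))-d2).ravel()])
r=least_squares(g,[.4,-.107]);print(r.x,np.round(g(r.x),1))
# lever angle
piv=T(v,[[-.151,0,.07]])[0];print('piv',piv)
tip_s=zs((492,135));tip_d=zd((664,244))
print('tip',at_z(S,tip_s,.105),at_z(D,tip_d,.105))
for t in ['sash_rail','strike']:
    P=[.001,.12,0] if t=='sash_rail' else [0,0,0]
    print(t,sw(r.x[0],r.x[1],[P]),'home',sw(0,r.x[1],[P]))
for n in ['screw_jar','paint_tin','screwdriver','paintbrush']:
    for s,c,z in [(S,'scene',.04),(D,'side',.04)]:
        z={'screw_jar':.045,'paint_tin':.05}.get(n,.01)
        try: print(n,c,np.round(at_z(s,find_in(n,c)[0]['xy'],z),3))
        except Exception as e: print(n,c,e)
E
python3 fit.py
```

```text
[ 0.9213 -0.1267  0.07  ] [ 0.9151 -0.1301  0.07  ]
[0.7938 0.3714 0.07  ] [0.7849 0.3726 0.07  ]
[0.4528 0.2862 0.07  ] [0.4412 0.2849 0.07  ]
[ 0.5828 -0.2151  0.07  ] [ 0.5736 -0.2208  0.07  ]
[0.68247012 0.07625234 0.25206254] [-0.3 -1.   1.   0.4  2.8 -2.2  2.5 -1.8 -1.8 -0.5 -3.  -0.7 -0.7 -0.8
  0.2  0.1]
[ 0.5024194  -0.11364253] [ 0.4 -1.4  0.9 -0.2 -0.6  0.4 -1.3  0.6]
piv [0.5362417  0.03859266 0.07      ]
tip [0.44147979 0.01846108 0.105     ] [0.43688858 0.01648746 0.105     ]
sash_rail [[0.5815569  0.17417887 0.18729884]] home [[0.54345886 0.1643671  0.066     ]]
strike [[0.6106364  0.05775228 0.18778039]] home [[0.57241868 0.04790968 0.066     ]]
screw_jar scene [ 0.381 -0.363  0.045]
screw_jar side [ 0.361 -0.355  0.045]
paint_tin scene [0.35  0.329 0.05 ]
paint_tin side [0.345 0.331 0.05 ]
screwdriver scene [0.401 0.148 0.01 ]
screwdriver side [0.397 0.145 0.01 ]
paintbrush scene [ 0.358 -0.131  0.01 ]
paintbrush side [ 0.356 -0.129  0.01 ]
```

```bash
cat > ov.py <<'E'
import sys
from h import *
v=[float(a) for a in sys.argv[1:4]];a=float(sys.argv[4]);th=float(sys.argv[5]);n=sys.argv[6]
def T(P): return R.from_euler('z',v[2]).apply(np.atleast_2d(P))+[v[0],v[1],0]
def sw(P):
    h=np.array([.257,0,-.016]);return T(R.from_euler('y',a).apply(np.atleast_2d(P)-h)+h+[-.107,0,.066])
def lv(P): return T(R.from_euler('z',th).apply(np.atleast_2d(P))+[-.151,0,.07])
rect=lambda x0,x1,y0,y1,z:np.array([[x0,y0,z],[x1,y0,z],[x1,y1,z],[x0,y1,z],[x0,y0,z]])
L=[(T(rect(-.18,.18,-.26,.26,.07)),(0,0,255)),(T(rect(-.18,.18,-.26,.26,.0)),(0,0,255)),(sw(rect(-.017,.255,-.214,.214,0)),(0,160,0)),(sw(rect(.019,.219,-.178,.178,0)),(0,160,0)),
(lv(rect(-.107,0,-.007,.007,.038)),(255,0,0)),(lv([[0,0,.038],[0,0,0]]),(255,0,0))]
B={'scene':(120,150,240,230,2.6),'side':(85,140,240,190,3.)}
for c in ['scene','side']:
    s=snapshot(c);x,y,w,hh,k=B[c]
    im=cv2.resize(s['color'][y:y+hh,x:x+w,::-1],None,fx=k,fy=k,interpolation=cv2.INTER_CUBIC).copy()
    for P,col in L:
        q=(proj(s,P)+.5-[x,y])*k-.5
        cv2.polylines(im,[np.round(q).astype(np.int32)],False,col,1,cv2.LINE_AA)
    cv2.imwrite(f'pics/{c}_{n}.png',im)
E
python3 ov.py .6825 .0763 .252 .5 0.0 o1
```

```text
(no output)
```

View pics/scene_o1.png

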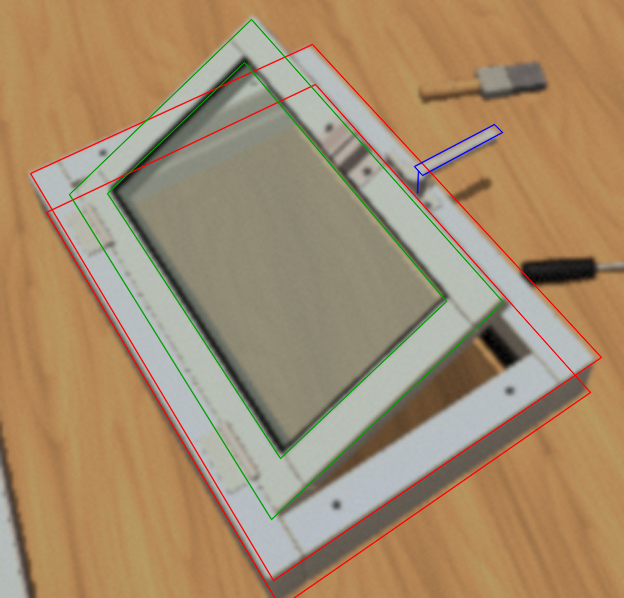

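View pics/side_o1.png

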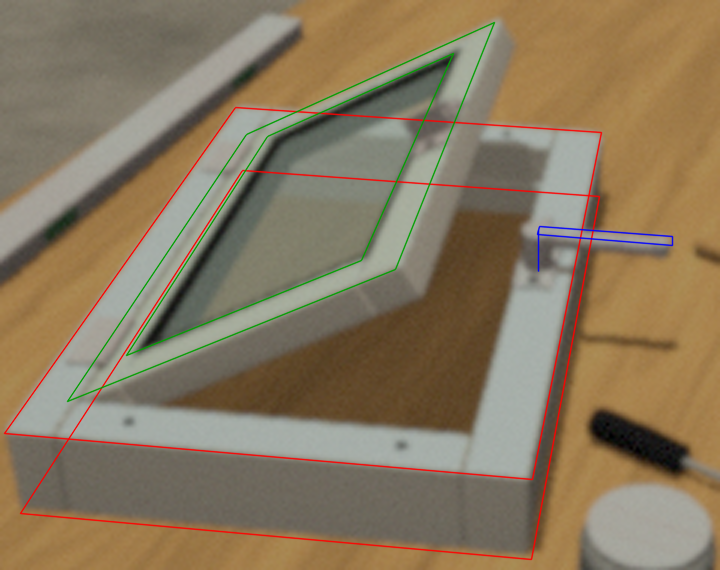

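The fitted model matches the frame to within a few mm: centre about (0.682, 0.076), yaw about 14.4°, sash open about 0.5 rad. Next I'll move over to refine this with the wrist camera, shutting the fingers on the way.

```bash
python3 -m creep '[28,-27,-8,0,0,0,28,-27,-8,0,0,0,28,-27,-8,0,0,0,28,-27,-8,0,0,0,28,-27,-8,0,0,0]' 0 20
python3 -m creep '[28,-27,-4,0,0,0,28,-27,-4,0,0,0,28,-27,-4,0,0,0,28,-27,-4,0,0,0,28,-27,-4,0,0,0]'
python3 -m creep '[28,-27,-4,0,0,0,28,-27,-4,0,0,0,28,-27,-4,0,0,0,28,-27,-4,0,0,0,28,-27,-4,0,0,0]'
```

```text
clock: 2.37
tool_pos: [0.3312, -0.3877, 0.2763]
eef_rot: [0.978, 0.208, -0.002, 0.002]
contact_force: [0.3, 0.4, 0.0]
opening: 0.646
clock: 2.78
tool_pos: [0.4068, -0.199, 0.2981]
eef_rot: [0.978, 0.207, -0.001, 0.004]
contact_force: [0.8, 0.9, 1.1]
opening: 0.268
clock: 3.2
tool_pos: [0.4822, -0.0092, 0.3193]
eef_rot: [0.978, 0.207, 0.001, 0.005]
contact_force: [1.1, -0.4, -0.4]
opening: 0.008
```

```bash
python3 -m creep '[20,-10,0,0,0,5,0,0,0,0,0,5,0,0,0,0,0,0]'
python3 - <<'E'
from h import *
st=get_state();print(st['tool_pos'],st['eef_rot'])
s=snapshot('wrist');save(s,'w1.png');print(np.round(-np.array(s['extrinsics'])[:3,:3].T@np.array(s['extrinsics'])[:3,3],3))
E
```

```text
clock: 3.45
tool_pos: [0.5005, 0.0218, 0.3209]
eef_rot: [0.992, 0.126, 0.005, 0.002]
contact_force: [-0.1, -0.2, 0.2]
opening: 0.006
[0.50049349 0.02177477 0.32090426] [0.99200339 0.12609965 0.00506291 0.00158589]
[0.575 0.042 0.469]
```

View pics/w1.png

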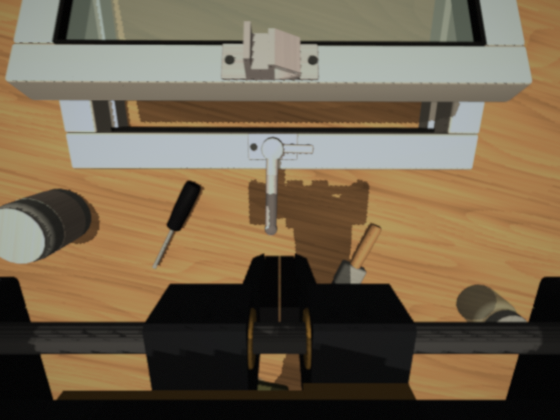

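The wrist picture shows the boss at (273,149), the grip tip at (271,232), the latch rail's outer corners at (71,168) and (474,168), and the strike at (270,60). The sash's free member runs from (12,80) to (527,84).

```bash
python3 - <<'E'
from h import *
s=snapshot('wrist')
a=at_z(s,(71,168),.07);b=at_z(s,(474,168),.07);c=at_z(s,(66,134),.07);d=at_z(s,(478,133),.07)
print('rail outer',a,b,np.linalg.norm(a-b)); print('inner',c,d)
e=(a-b)/np.linalg.norm(a-b);yaw=np.arctan2(-e[0],e[1]);print('yaw',yaw)
m=(a+b)/2;ex=np.array([np.cos(yaw),np.sin(yaw),0]);ey=np.array([-ex[1],ex[0],0])
O=m+.18*ex;print('frame O',O,'piv',O-.151*ex)
bo=at_z(s,(273,149),.114);t=at_z(s,(271,232),.105)
print('boss .114',bo,'tip',t,np.linalg.norm((bo-t)[:2]))
g=bo-t;print('latch angle',np.arctan2(g[1],g[0])-yaw)
for z in(.18,.19,.2):
    p=at_z(s,(10,82),z);q=at_z(s,(526,86),z);print('sash outer low? w',z,p,q,np.linalg.norm(p-q))
E
```

```text
rail outer [0.44644136 0.28605286 0.07      ] [ 0.57849344 -0.21968345  0.07      ] 0.522692033858373
inner [0.48832166 0.29462884 0.07      ] [ 0.62030656 -0.20536753  0.07      ]
yaw 0.25540614907868175
frame O [0.68662833 0.07865962 0.07      ] piv [0.54052666 0.04051122 0.07      ]
boss .114 [0.54034234 0.03943928 0.114     ] tip [0.43900205 0.01631624 0.105     ] 0.1039448344107757
latch angle -0.03107433650206004
sash outer low? w 0.18 [0.54448655 0.27412719 0.18      ] [ 0.65489074 -0.16007599  0.18      ] 0.44801950723076506
sash outer low? w 0.19 [0.54554656 0.26610239 0.19      ] [ 0.65212631 -0.15305981  0.19      ] 0.432499936600874
sash outer low? w 0.2 [0.54660657 0.25807759 0.2       ] [ 0.64936187 -0.14604364  0.2       ] 0.41698036597098287
```

```bash
python3 -m creep '[25,-26,0,0,0,0,25,-26,0,0,0,0,25,-26,0,0,0,0,25,-26,10,0,0,0,22,-23,20,0,0,0]'
cat > to.py <<'E'
import sys
from h import *
# target frame coords (x,y,z) of window frame, and yaw rel frame deg
O=np.array([.6855,.0785,0]);yaw=.254
x,y,z,dy=map(float,sys.argv[1:5])
P=O+R.from_euler('z',yaw).apply([x,y,z])
st=get_state();Rt=R.from_quat(st['eef_rot']);p=np.array(st['tool_pos'])
Rd=R.from_euler('z',yaw+np.radians(dy))*R.from_euler('x',np.pi)
print('shift mm',np.round(Rt.inv().apply(P-p)*1e3,1),'turn deg',np.round((Rt.inv()*Rd).as_rotvec(degrees=True),1))
fp=R.from_euler('z',-yaw).apply(p-O);X=Rt.apply([1,0,0])
print('in frame',np.round(fp*1e3,1),'yaw rel',round(np.degrees(np.arctan2(X[1],X[0])-yaw),1),'F',np.round(R.from_euler('z',-yaw).apply(st['contact_force']),1),'t',st['clock'])
E
python3 to.py -.069 .12 .20 0
```

```text
clock: 3.97
tool_pos: [0.5891, 0.1601, 0.2933]
eef_rot: [0.993, 0.119, 0.005, 0.007]
contact_force: [0.5, 0.5, 0.6]
opening: 0.003
shift mm [  2.7 -18.3  93. ] turn deg [ 0.9 -0.5 -0.9]
in frame [-72.9 103.2 293.3] yaw rel -0.9 F [0.6 0.4 0.6] t 3.9667
```

```bash
python3 -m creep '[1,-9,30,0.9,-0.5,-0.9,1,-9,30,0,0,0,0,0,18,0,0,0,0,0,5,0,0,0]'
python3 to.py -.069 .12 .185 0
python3 -m creep '[0,0,5,0,0,0,0,0,3,0,0,0,0,0,3,0,0,0]'
python3 to.py -.069 .12 .185 0
```

```text
clock: 4.3
tool_pos: [0.5895, 0.1814, 0.2046]
eef_rot: [0.991, 0.132, 0.001, -0.002]
contact_force: [-0.9, -0.3, -0.4]
opening: 0.004
shift mm [-2.   3.8 19.6] turn deg [-0.3 -0.1  0.6]
in frame [-67.  123.7 204.6] yaw rel 0.6 F [-0.9 -0.  -0.4] t 4.3
clock: 4.55
tool_pos: [0.5899, 0.1777, 0.1935]
eef_rot: [0.991, 0.131, 0.0, -0.002]
contact_force: [-1.4, 2.1, 6.3]
opening: 0.006
shift mm [-1.4  0.1  8.5] turn deg [-0.2 -0.1  0.5]
in frame [-67.6 120.  193.5] yaw rel 0.5 F [-0.8  2.4  6.3] t 4.55
```

Contact is at z≈0.193 with about 6 N. I'll follow the arc down slowly.

```bash
python3 -m creep '[-3,0,6,0,0,0,-3,0,6,0,0,0,-3,0,6,0,0,0]'
python3 to.py -.106 .12 .066 0
```

```text
clock: 4.8
tool_pos: [0.5863, 0.176, 0.1819]
eef_rot: [0.992, 0.129, 0.007, -0.004]
contact_force: [-1.5, 0.8, 5.7]
opening: 0.007
shift mm [-36.3  -0.3 115.3] turn deg [-0.3 -0.9  0.3]
in frame [-71.5 119.3 181.9] yaw rel 0.3 F [-1.3  1.2  5.7] t 4.8
```

```bash
python3 -m creep '[-4,0,8,0,0,0,-4,0,8,0,0,0,-4,0,8,0,0,0,-4,0,8,0,0,0,-4,0,8,0,0,0]'
python3 to.py -.106 .12 .066 0
```

```text
clock: 5.22
tool_pos: [0.5742, 0.1725, 0.1525]
eef_rot: [0.992, 0.128, 0.018, -0.007]
contact_force: [-1.8, 0.0, 5.7]
opening: 0.005
shift mm [-25.2  -0.4  85.6] turn deg [-0.5 -2.2  0.2]
in frame [-84.1 118.9 152.5] yaw rel 0.2 F [-1.8  0.5  5.7] t 5.2167
```

```bash
python3 -m creep '[-4,0,8,0,0,0,-4,0,8,0,0,0,-3,0,8,0,0,0,-3,0,8,0,0,0,-3,0,8,0,0,0]'
python3 to.py -.106 .12 .066 0
```

```text
clock: 5.63
tool_pos: [0.5635, 0.1697, 0.1207]
eef_rot: [0.991, 0.127, 0.026, -0.009]
contact_force: [-2.7, -0.2, 5.2]
opening: 0.006
shift mm [-13.8  -0.5  54. ] turn deg [-0.6 -3.1  0.1]
in frame [-95.2 118.9 120.7] yaw rel 0.1 F [-2.7  0.5  5.2] t 5.6333
```

```bash
python3 -m creep '[-2,0,8,0,-1,0,-2,0,8,0,-1,0,-1,0,8,0,-1,0,-1,0,8,0,-0.5,0,-1,0,8,0,-0.5,0]'
python3 to.py -.106 .12 .066 0
```

```text
clock: 6.05
tool_pos: [0.5575, 0.168, 0.0864]
eef_rot: [0.992, 0.127, -0.008, -0.005]
contact_force: [-3.1, 0.7, 4.5]
opening: -0.0
shift mm [-4.2 -1.  20.4] turn deg [-0.7  0.9  0.1]
in frame [-101.5  118.8   86.4] yaw rel 0.1 F [-2.8  1.5  4.5] t 6.05
```

```bash
python3 -m creep '[-1,0,7,0,0,0,-1,0,7,0,0,0,0,0,5,0,0,0]'
python3 to.py -.106 .12 .066 0
```

```text
clock: 6.3
tool_pos: [0.5557, 0.1675, 0.0685]
eef_rot: [0.992, 0.127, -0.008, -0.005]
contact_force: [-4.5, -0.2, 5.6]
opening: 0.005
shift mm [-2.7 -1.2  2.5] turn deg [-0.7  0.8  0. ]
in frame [-103.3  118.8   68.5] yaw rel 0.0 F [-4.4  1.   5.6] t 6.3
```

```bash
python3 -m creep '[0,0,4,0,0,0,0,0,4,0,0,0]'
python3 to.py -.106 .12 .066 0
python3 -m creep '[0,0,4,0,0,0,0,0,4,0,0,0]'
python3 to.py -.106 .12 .066 0
```

```text
clock: 6.47
tool_pos: [0.5556, 0.1675, 0.0661]
eef_rot: [0.992, 0.127, -0.007, -0.005]
contact_force: [-14.0, -3.0, 61.5]
opening: 0.005
shift mm [-2.6 -1.2  0.2] turn deg [-0.6  0.7  0. ]
in frame [-103.4  118.8   66.1] yaw rel 0.0 F [-14.3   0.6  61.5] t 6.4667
clock: 6.63
tool_pos: [0.5556, 0.1675, 0.0663]
eef_rot: [0.992, 0.127, -0.006, -0.004]
contact_force: [-9.7, -1.7, 34.6]
opening: 0.008
shift mm [-2.6 -1.2  0.4] turn deg [-0.6  0.6 -0. ]
in frame [-103.4  118.8   66.3] yaw rel -0.0 F [-9.9  0.8 34.6] t 6.6333
```

The wrist reading reached 61.5 N when the sash hit its stop. That is above the 50 N limit on the sash, so I'll report it. Four-mm steps into a hard contact are too big, and I'll use about 1 mm near contact from now on. Backing off.

```bash
python3 -m creep '[0,0,-10,0,0,0,0,0,-20,0,0,0,-10,0,-30,0,0,0,-20,0,-30,0,0,0,-30,0,-25,0,0,0]'
python3 to.py -.225 .045 .16 -90
python3 - <<'E'
from h import *
for c in ['scene','side','wrist']:
    s=snapshot(c);save(s,c+'2.png')
E
```

```text
clock: 7.05
tool_pos: [0.5044, 0.1513, 0.1833]
eef_rot: [0.992, 0.126, -0.001, -0.004]
contact_force: [0.5, -0.5, 1.0]
opening: 0.002
shift mm [-67.9  71.3  22.8] turn deg [-0.3  0.4 89.9]
in frame [-157.   115.9  183.3] yaw rel -0.1 F [ 0.4 -0.7  1. ] t 7.05
```

View pics/side2.png

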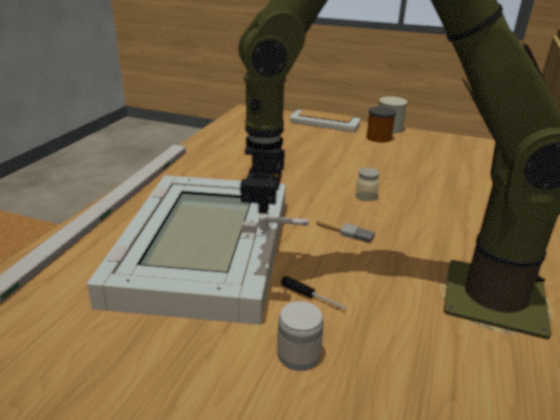

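View pics/wrist2.png

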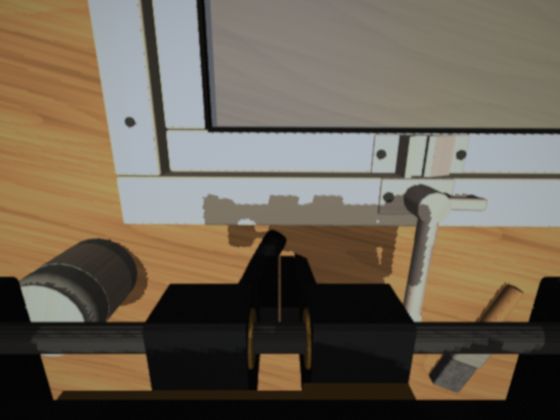

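The side picture shows the sash flush in the frame. In the wrist picture the boss is at (433,206), the grip runs to (412,318) and the strike is at (425,155). I'll zoom in on the strike and pivot to predict the notch angle.

```bash
python3 - <<'E'
from h import *
im=cv2.imread('pics/wrist2.png')[120:330,360:500];cv2.imwrite('pics/w2z.png',cv2.resize(im,None,fx=4,fy=2.8*4/2.8,interpolation=cv2.INTER_CUBIC)[:600])
s=snapshot('wrist')
O=np.array([.6855,.0785,0])
def fr(px,z): return np.round(R.from_euler('z',-.254).apply(at_z(s,px,z)-O)*1e3,1)
print('boss',fr((433,206),.114),'plate L',fr((374,155),.068),'plate R',fr((467,155),.068),'rail corner outer',fr((124,223),.07))
print('tipmid',fr((413,315),.11), 'grip', fr((424,260),.11))
E
```

```text
boss [-145.2    4.5  114. ] plate L [-114.2   37.3   68. ] plate R [-114.3  -40.6   68. ] rail corner outer [-174.8  257.4   70. ]
tipmid [-242.     4.7  110. ] grip [-190.9    2.8  110. ]
```

View pics/w2z.png

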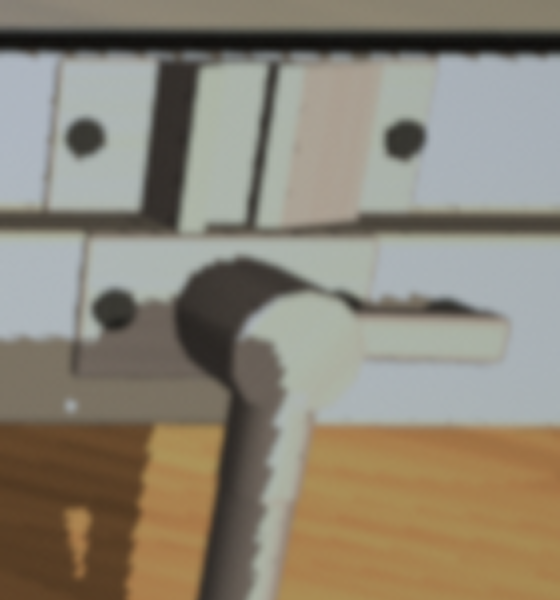

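```bash
python3 - <<'E'
from h import *
s=snapshot('wrist')
O=np.array([.6855,.0785,0])
def fr(px,z): return np.round(R.from_euler('z',-.254).apply(at_z(s,px,z)-O)*1e3,1)
print('ridge inner',fr((428.5,150),.0845),'ramp/ridge',fr((434,150),.0845),'ramp foot',fr((454.5,150),.0755),'wall outer top',fr((408.5,150),.091))
E
python3 to.py -.225 .045 .16 -90
```

```text
ridge inner [-107.5    0.7   84.5] ramp/ridge [-107.5   -3.6   84.5] ramp foot [-108.5  -24.5   75.5] wall outer top [-106.7   18.8   91. ]
shift mm [-66.1  71.2  21.4] turn deg [-0.1  0.6 89.9]
in frame [-158.7  115.9  181.7] yaw rel -0.1 F [-0.4  0.3 -0.3] t 7.3
```

```bash
python3 -m creep '[-15,15,0,0,0,7,-15,15,0,0,0,7,-15,15,0,0,0,7,-10,10,0,0,0,7,-5,0,0,0,0,7]'
python3 -m creep '[0,0,0,0,0,7,0,0,0,0,0,7,0,0,0,0,0,7,0,0,0,0,0,7,0,0,0,0,0,7]'
python3 to.py -.223 .045 .16 -90
```

```text
clock: 7.72
tool_pos: [0.453, 0.0924, 0.1753]
eef_rot: [0.983, -0.185, -0.003, -0.003]
contact_force: [-0.7, 0.5, -0.1]
opening: 0.004
clock: 8.13
tool_pos: [0.456, 0.0907, 0.1686]
eef_rot: [0.879, -0.477, -0.004, 0.001]
contact_force: [-1.0, 0.1, 0.2]
opening: 0.006
shift mm [22.  11.4  8.6] turn deg [ 0.4  0.3 18.5]
in frame [-219.1   69.5  168.6] yaw rel -71.5 F [-1.   0.3  0.2] t 8.1333
```

```bash
python3 -m creep '[0,0,0,0,0,7,0,0,0,0,0,7,0,0,0,0,0,5,0,0,0,0,0,0]'
python3 to.py -.223 .040 .09 -90
```

```text
clock: 8.47
tool_pos: [0.4604, 0.0901, 0.1635]
eef_rot: [0.784, -0.62, -0.002, 0.004]
contact_force: [0.1, 0.2, 0.7]
opening: 0.007
shift mm [27.8  6.8 73.6] turn deg [ 0.5 -0.1 -1.2]
in frame [-214.9   67.8  163.5] yaw rel -91.2 F [0.2 0.1 0.7] t 8.4667
```

```bash
python3 -m creep '[12,4,10,0,0,0,10,3,20,0,0,0,0,0,20,0,0,0,0,0,18,0,0,0,0,0,0,0,0,0]'
python3 to.py -.223 .016 .09 -90
python3 - <<'E'
from h import *
for c in ['scene','side','wrist']:
    s=snapshot(c);save(s,c+'3.png')
im=cv2.imread('pics/side3.png')[150:300,180:360];cv2.imwrite('pics/side3z.png',cv2.resize(im,None,fx=4,fy=4,interpolation=cv2.INTER_CUBIC))
E
```

```text
clock: 8.88
tool_pos: [0.4638, 0.0663, 0.0889]
eef_rot: [0.79, -0.613, 0.001, 0.005]
contact_force: [-0.6, -0.9, -0.4]
opening: 0.009
shift mm [28.   5.3 -0.9] turn deg [ 0.4 -0.5 -0.2]
in frame [-217.6   43.9   88.9] yaw rel -90.2 F [-0.9 -0.7 -0.4] t 8.8833
```

View pics/side3z.png

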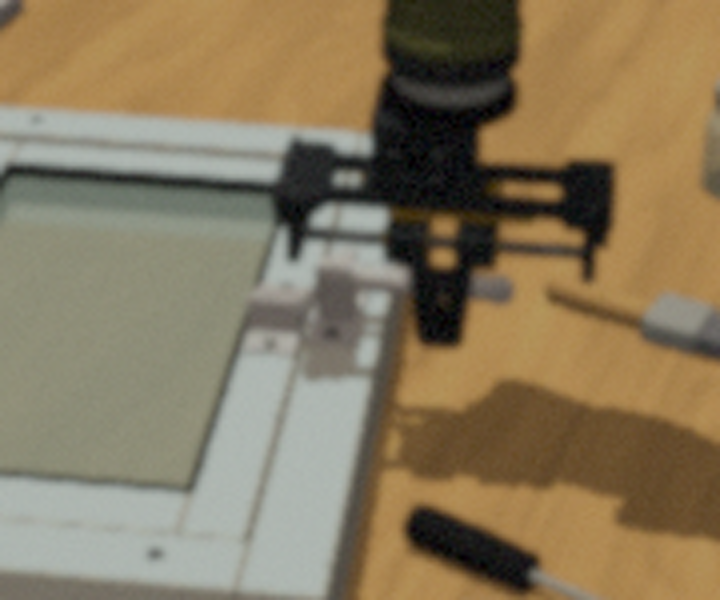

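View pics/wrist3.png

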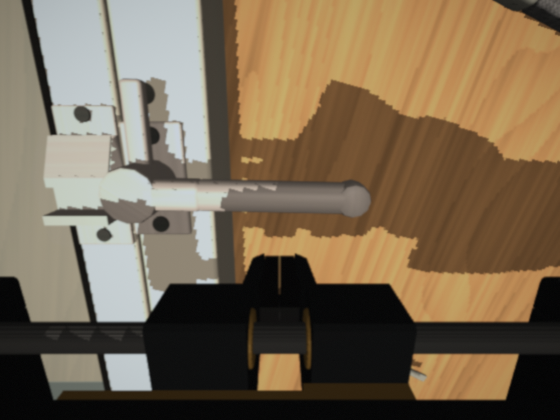

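The wrist view shows the boss at (127,195), the grip running level to its tip at (353,197), and the fingers square to its middle at column 279. Next I'll make a reading tool for the turn and approach the grip.

```bash
cat > lev.py <<'E'
import sys
from h import *
piv=np.array([.5403,.0400]);yaw=.254
st=get_state();p=np.array(st['tool_pos']);Rt=R.from_quat(st['eef_rot'])
d=R.from_euler('z',-yaw).apply([*(p[:2]-piv),0])[:2]
r=np.hypot(*d); 
# lever frame: TCP=(-L,+off), off=.016 at contact -> polar angle of TCP = pi+th - asin(off/r)
th=np.arctan2(-d[1],-d[0])+np.arcsin(.016/r)
X=Rt.apply([1,0,0]);ty=np.arctan2(X[1],X[0])-yaw+np.pi/2
print('theta_est %.3f  toolyaw %.3f  L %.1f  z %.1f t %.2f'%(th,ty,1e3*np.sqrt(r*r-.016**2),p[2]*1e3,st['clock']),'Ftool',np.round(Rt.inv().apply(st['contact_force']),1),'Mz',round(st['moment'][2],2),'tilt deg',np.round(np.degrees(Rt.apply([0,0,1])[:2]),1))
if len(sys.argv)>1:
    t=float(sys.argv[1]);P=np.array([*piv,0])+R.from_euler('z',yaw+t).apply([-.072,.016,0]);P[2]=.0885
    Rd=R.from_euler('z',yaw+t-np.pi/2)*R.from_euler('x',np.pi)
    print('to',t,'shift',np.round(Rt.inv().apply(P-p)*1e3,1),'turn',np.round((Rt.inv()*Rd).as_rotvec(degrees=True),1))
E
python3 -m creep '[12,2,0,0,0,0,8,2,0,0,0,0,3,0,0,0,0,0,0,0,0,0,0,0]'; python3 lev.py 0
```

```text
clock: 9.37
tool_pos: [0.4695, 0.0437, 0.0949]
eef_rot: [0.791, -0.611, 0.005, 0.001]
contact_force: [-0.4, 0.1, 0.6]
opening: 0.004
theta_est -0.079  toolyaw 0.001  L 69.1  z 94.9 t 9.37 Ftool [-0.2  0.3 -0.6] Mz -0.02 tilt deg [ 0.3 -0.5]
to 0.0 shift [5.3 4.4 6.4] turn [-0.2 -0.5  0.1]
```

```bash
python3 -m creep '[2,0,0,0,0,0,2,0,0,0,0,0]'; python3 lev.py 0.1
```

```text
clock: 9.53
tool_pos: [0.4707, 0.0407, 0.0958]
eef_rot: [0.792, -0.611, 0.005, 0.001]
contact_force: [-0.4, -0.0, 0.1]
opening: 0.005
theta_est -0.033  toolyaw 0.002  L 67.7  z 95.8 t 9.53 Ftool [-0.1  0.4 -0.1] Mz -0.02 tilt deg [ 0.4 -0.4]
to 0.1 shift [9.4 6.2 7.4] turn [-0.3 -0.5 -5.6]
```

```bash
python3 -m creep '[1,2,4,0,0,0,1,2,4,0,0,0,2,0,1,0,0,0]'; python3 lev.py 0.1
```

```text
clock: 9.78
tool_pos: [0.4681, 0.0375, 0.0868]
eef_rot: [0.793, -0.61, 0.005, -0.0]
contact_force: [-1.4, 1.7, 1.7]
opening: 0.006
theta_est 0.003  toolyaw 0.005  L 70.5  z 86.8 t 9.78 Ftool [-1.9  0.9 -1.7] Mz 0.03 tilt deg [ 0.5 -0.3]
to 0.1 shift [ 7.   2.8 -1.7] turn [-0.4 -0.4 -5.4]
```

```bash
python3 -m creep '[6,2,-1,0,0,-4,6,2,-0.5,0,0,-4,6,1.5,-0.5,0,0,-4]'; python3 lev.py 0.2
```

```text
clock: 10.03
tool_pos: [0.4685, 0.022, 0.0874]
eef_rot: [0.855, -0.518, 0.003, -0.001]
contact_force: [0.3, 3.1, -1.5]
opening: 0.006
theta_est 0.209  toolyaw 0.228  L 72.3  z 87.4 t 10.03 Ftool [-2.6 -1.7  1.5] Mz 0.06 tilt deg [ 0.4 -0.1]
to 0.2 shift [-0.7 -0.5 -1.1] turn [-0.3 -0.2  1.6]
```

Tracking is good, so I'll continue to about 0.45.

```bash
python3 -m creep '[6,0.5,-0.5,0,0,-4,6,1,-0.5,0,0,-4,6,1,-0.5,0,0,-4]'; python3 lev.py 0.45
```

```text
clock: 10.28
tool_pos: [0.4737, 0.0068, 0.0876]
eef_rot: [0.908, -0.419, -0.0, -0.001]
contact_force: [-0.1, 2.4, -1.7]
opening: 0.006
theta_est 0.425  toolyaw 0.451  L 72.6  z 87.6 t 10.28 Ftool [-1.9 -1.5  1.7] Mz 0.0 tilt deg [0.1 0.1]
to 0.45 shift [ 1.8 -0.2 -0.9] turn [-0.1  0.1  0.1]
```

```bash
python3 -m creep '[4,0.5,-0.5,0,0,-2.5,4,0.5,-0.5,0,0,-2.5,4,0.5,-0.5,0,0,-2.5]'; python3 lev.py 0.6
```

```text
clock: 10.53
tool_pos: [0.4791, -0.0024, 0.0877]
eef_rot: [0.935, -0.355, -0.003, -0.001]
contact_force: [-1.1, 1.6, -0.6]
opening: 0.007
theta_est 0.569  toolyaw 0.591  L 72.7  z 87.7 t 10.53 Ftool [-1.9 -0.5  0.6] Mz -0.03 tilt deg [-0.2  0.3]
to 0.6 shift [ 2.3 -0.2 -0.8] turn [-0.   0.3 -0.5]
```

```bash
python3 -m creep '[4,0.5,-0.5,0,0,-2.5,4,0.5,-0.5,0,0,-2.5,4,0.5,-0.5,0,0,-2.5]'; python3 lev.py 0.7
```

```text
clock: 10.78
tool_pos: [0.4851, -0.0103, 0.0876]
eef_rot: [0.957, -0.289, -0.006, -0.002]
contact_force: [-1.2, 2.5, -0.3]
opening: 0.005
theta_est 0.701  toolyaw 0.731  L 72.9  z 87.6 t 10.78 Ftool [-2.3 -1.4  0.3] Mz 0.01 tilt deg [-0.6  0.4]
to 0.7 shift [-0.  -1.  -0.9] turn [0.  0.7 1.8]
```

```bash
python3 -m creep '[3,0,-0.5,0,0,-2,3,0.5,-0.5,0,0,-2]'; python3 lev.py 0.8
```

```text
clock: 10.95
tool_pos: [0.4885, -0.014, 0.0877]
eef_rot: [0.967, -0.253, -0.008, -0.002]
contact_force: [0.5, 3.2, -0.3]
opening: 0.006
theta_est 0.768  toolyaw 0.805  L 73.1  z 87.7 t 10.95 Ftool [-1.1 -3.1  0.3] Mz 0.02 tilt deg [-0.8  0.4]
to 0.8 shift [ 2.3 -0.5 -0.9] turn [0.  0.9 0.3]
```

```bash
python3 -m creep '[3,0,-0.5,0,0,-2,3,0.5,-0.5,0,0,-2]'; python3 lev.py 0.9
```

```text
clock: 11.12
tool_pos: [0.4925, -0.0176, 0.0881]
eef_rot: [0.976, -0.216, -0.009, -0.002]
contact_force: [-0.9, 2.0, -0.7]
opening: 0.005
theta_est 0.840  toolyaw 0.881  L 73.1  z 88.1 t 11.12 Ftool [-1.7 -1.4  0.7] Mz -0.04 tilt deg [-1.   0.4]
to 0.9 shift [ 4.4 -0.1 -0.5] turn [ 0.   1.  -1.1]
```

```bash
python3 -m creep '[3,0.5,-0.5,0,0.3,-2,3,0.5,-0.5,0,0.3,-2]'; python3 lev.py 1.0
```

```text
clock: 11.28
tool_pos: [0.4976, -0.0214, 0.0887]
eef_rot: [0.984, -0.179, -0.004, -0.001]
contact_force: [-1.6, 0.3, -1.7]
opening: 0.005
theta_est 0.924  toolyaw 0.958  L 73.1  z 88.7 t 11.28 Ftool [-1.6  0.3  1.7] Mz -0.06 tilt deg [-0.4  0.2]
to 1.0 shift [5.5 0.1 0.1] turn [-0.   0.5 -2.4]
```

```bash
python3 -m creep '[3,0.5,-0.5,0,0.3,-2,3,0.5,-0.5,0,0.3,-2]'; python3 lev.py 1.0
```

```text
clock: 11.45
tool_pos: [0.5028, -0.0248, 0.0895]
eef_rot: [0.99, -0.141, 0.001, 0.0]
contact_force: [-1.3, 0.9, -1.5]
opening: 0.007
theta_est 1.008  toolyaw 1.035  L 73.2  z 89.5 t 11.45 Ftool [-1.5 -0.5  1.5] Mz -0.06 tilt deg [ 0.1 -0. ]
to 1.0 shift [-0.5 -1.3  1. ] turn [ 0.  -0.1  2. ]
```

```bash
python3 -m creep '[3,0,0,0,0,-2,3,0,0,0,0,-2]'; python3 lev.py 1.1
```

```text
clock: 11.62
tool_pos: [0.5069, -0.0274, 0.0894]
eef_rot: [0.995, -0.103, -0.001, 0.001]
contact_force: [-3.8, 0.7, -0.6]
opening: 0.003
theta_est 1.071  toolyaw 1.111  L 73.5  z 89.4 t 11.62 Ftool [-3.8  0.1  0.6] Mz -0.06 tilt deg [-0.1 -0.1]
to 1.1 shift [ 2.1 -1.   0.9] turn [0.1 0.1 0.6]
```

```bash
python3 -m creep '[2.5,0,0,0,0,-1.5,2.5,0,0,0,0,-1.5]'; python3 lev.py 1.2
```

```text
clock: 11.78
tool_pos: [0.5103, -0.0293, 0.0893]
eef_rot: [0.997, -0.074, -0.003, 0.002]
contact_force: [-5.2, -0.6, 2.1]
opening: 0.006
theta_est 1.122  toolyaw 1.169  L 73.8  z 89.3 t 11.78 Ftool [-5.1  1.3 -2.1] Mz -0.06 tilt deg [-0.3 -0.2]
to 1.2 shift [ 5.7 -0.5  0.7] turn [ 0.2  0.3 -1.8]
```

The foot is on the ramp now (about 5 N). Steps get smaller here.

```bash
python3 -m creep '[2.5,0,0,0,0,-0.8,2.5,0,0,0,0,-0.8]'; python3 lev.py 1.2
```

```text
clock: 11.95
tool_pos: [0.5139, -0.0309, 0.0894]
eef_rot: [0.998, -0.058, -0.005, 0.002]
contact_force: [-6.8, -0.3, 4.2]
opening: 0.004
theta_est 1.173  toolyaw 1.200  L 73.9  z 89.4 t 11.95 Ftool [-6.7  1.1 -4.1] Mz 0.02 tilt deg [-0.5 -0.2]
to 1.2 shift [ 2.  -1.5  0.8] turn [0.3 0.5 0. ]
```

```bash
python3 -m creep '[2.5,0,0,0,0.2,-1.2,2.5,0,0,0,0.2,-1.2]'; python3 lev.py 1.3
```

```text
clock: 12.12
tool_pos: [0.5168, -0.032, 0.0895]
eef_rot: [0.999, -0.036, -0.004, 0.003]
contact_force: [-6.0, 0.1, 4.9]
opening: 0.005
theta_est 1.214  toolyaw 1.245  L 74.1  z 89.5 t 12.12 Ftool [-6.   0.4 -4.8] Mz -0.01 tilt deg [-0.4 -0.3]
to 1.3 shift [ 6.3 -0.8  1. ] turn [ 0.3  0.4 -3.1]
```

```bash
python3 -m creep '[2.5,0,-1,0,0.2,-1.2,2.5,0,-1,0,0.2,-1.2]'; python3 lev.py 1.3
```

```text
clock: 12.28
tool_pos: [0.5201, -0.0327, 0.0916]
eef_rot: [1.0, -0.013, -0.002, 0.003]
contact_force: [-4.9, 0.8, 1.4]
opening: 0.003
theta_est 1.259  toolyaw 1.291  L 73.7  z 91.6 t 12.28 Ftool [-5.  -0.6 -1.4] Mz -0.08 tilt deg [-0.3 -0.3]
to 1.3 shift [ 3.  -1.1  3. ] turn [ 0.4  0.2 -0.5]
```

```bash
python3 -m creep '[2.5,0,-1,0,0.2,-1.2,2.5,0,-0.5,0,0.2,-1.2]'; python3 lev.py 1.4
```

```text
clock: 12.45
tool_pos: [0.5237, -0.0334, 0.0929]
eef_rot: [1.0, 0.01, -0.0, 0.003]
contact_force: [-5.8, -0.9, -0.4]
opening: 0.007
theta_est 1.308  toolyaw 1.336  L 73.6  z 92.9 t 12.45 Ftool [-5.8  0.8  0.5] Mz 0.01 tilt deg [-0.1 -0.4]
to 1.4 shift [ 6.7 -0.2  4.4] turn [ 0.4  0.1 -3.7]
```

```bash
python3 -m creep '[2.5,0,0,0,0,-1.5,2.5,0,0,0,0,-1.5]'; python3 lev.py 1.4
```

```text
clock: 12.62
tool_pos: [0.527, -0.0345, 0.0928]
eef_rot: [0.999, 0.037, -0.003, 0.004]
contact_force: [-5.8, -1.4, 2.7]
opening: 0.004
theta_est 1.353  toolyaw 1.392  L 73.9  z 92.8 t 12.62 Ftool [-5.9  1.  -2.6] Mz -0.04 tilt deg [-0.3 -0.5]
to 1.4 shift [ 3.5 -1.2  4.3] turn [ 0.5  0.3 -0.5]
```

```bash
python3 -m creep '[2.5,0,0,0,0,-1.2,2,0,0,0,0,-1.2]'; python3 lev.py 1.4; python3 - <<'E'
from h import *
for c in ['side','wrist']:
    s=snapshot(c);save(s,c+'4.png')
im=cv2.imread('pics/side4.png')[180:270,220:340];cv2.imwrite('pics/side4z.png',cv2.resize(im,None,fx=5,fy=5,interpolation=cv2.INTER_CUBIC))
E
```

```text
clock: 12.78
tool_pos: [0.5321, -0.0352, 0.0931]
eef_rot: [0.998, 0.06, -0.002, 0.005]
contact_force: [-2.8, -1.1, 2.3]
opening: 0.003
theta_est 1.421  toolyaw 1.437  L 73.9  z 93.1 t 12.78 Ftool [-2.9  0.8 -2.3] Mz 0.05 tilt deg [-0.2 -0.6]
to 1.4 shift [-1.5 -2.3  4.5] turn [0.5 0.3 2.1]
```

View pics/wrist4.png

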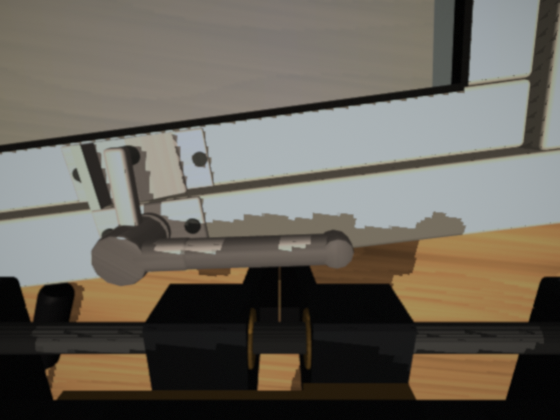

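View pics/side4z.png

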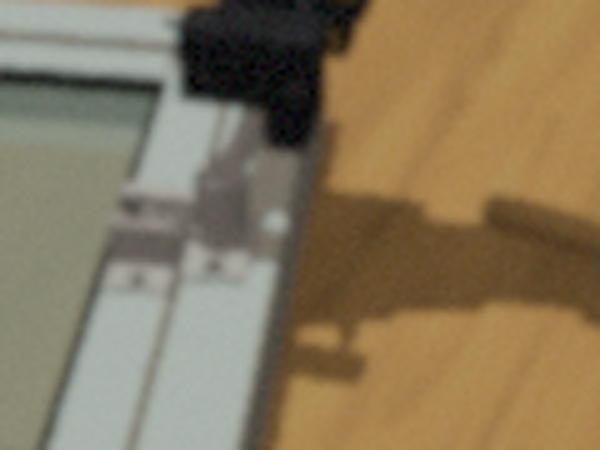

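The wrist picture shows the nose end at (120,155), with the end wall at (90,175) and the ramp behind it at (160,165). The force has eased to 3 N, so the foot is on the ridge or about to drop. I'll go in 1 mm steps from here.

```bash
python3 -m creep '[1.5,0,0,0,0,-0.8]'; python3 lev.py 1.5
```

```text
clock: 12.97
tool_pos: [0.5348, -0.0349, 0.0933]
eef_rot: [0.998, 0.067, -0.001, 0.005]
contact_force: [-3.0, -1.5, 1.7]
opening: 0.009
theta_est 1.459  toolyaw 1.450  L 73.3  z 93.3 t 12.97 Ftool [-3.2  1.1 -1.6] Mz 0.05 tilt deg [-0.1 -0.5]
to 1.5 shift [ 3.  -0.8  4.8] turn [ 0.5  0.2 -2.9]
```

```bash
python3 -m creep '[1.5,0,0,0,0,-0.8]'; python3 lev.py 1.5
```

```text
clock: 13.05
tool_pos: [0.5368, -0.0348, 0.0933]
eef_rot: [0.997, 0.074, -0.001, 0.005]
contact_force: [-2.8, -1.1, 0.4]
opening: 0.002
theta_est 1.486  toolyaw 1.465  L 73.2  z 93.3 t 13.05 Ftool [-3.   0.7 -0.4] Mz 0.01 tilt deg [-0.1 -0.6]
to 1.5 shift [ 1.  -1.   4.8] turn [ 0.5  0.1 -2. ]
```

```bash
python3 -m creep '[1.5,0,0,0,0,-0.8]'; python3 lev.py 1.5
```

```text
clock: 13.13
tool_pos: [0.5386, -0.0347, 0.0934]
eef_rot: [0.997, 0.082, -0.001, 0.005]
contact_force: [-2.4, -1.7, 0.4]
opening: 0.004
theta_est 1.510  toolyaw 1.480  L 73.0  z 93.4 t 13.13 Ftool [-2.7  1.3 -0.4] Mz 0.04 tilt deg [-0.  -0.6]
to 1.5 shift [-0.7 -1.2  4.8] turn [ 0.6  0.1 -1.1]
```

```bash
python3 -m creep '[1.2,0,0,0,0,-1.2]'; python3 lev.py
```

```text
clock: 13.22
tool_pos: [0.5402, -0.0347, 0.0934]
eef_rot: [0.996, 0.093, -0.001, 0.005]
contact_force: [-2.6, -1.4, 2.1]
opening: 0.004
theta_est 1.531  toolyaw 1.503  L 73.0  z 93.4 t 13.22 Ftool [-2.8  0.9 -2.1] Mz 0.0 tilt deg [-0.  -0.6]
```

```bash
python3 -m creep '[1.2,0,0,0,0,-1.2]'; python3 lev.py
```

```text
clock: 13.3
tool_pos: [0.5417, -0.0347, 0.0934]
eef_rot: [0.995, 0.104, -0.0, 0.005]
contact_force: [-3.2, -2.0, 1.8]
opening: 0.005
theta_est 1.551  toolyaw 1.526  L 73.0  z 93.4 t 13.30 Ftool [-3.6  1.4 -1.7] Mz 0.07 tilt deg [ 0.  -0.6]
```

```bash
python3 -m creep '[1.2,0,0,0,0,-1.2]'; python3 lev.py
```

```text
clock: 13.38
tool_pos: [0.5432, -0.0347, 0.0934]
eef_rot: [0.993, 0.116, -0.0, 0.005]
contact_force: [-2.6, -1.4, 0.4]
opening: 0.006
theta_est 1.571  toolyaw 1.549  L 73.0  z 93.4 t 13.38 Ftool [-2.8  0.8 -0.4] Mz 0.02 tilt deg [ 0.  -0.6]
```

```bash
python3 -m creep '[1.2,0,0,0,0,-1.2,1.2,0,0,0,0,-1.2]'; python3 lev.py
```

```text
clock: 13.55
tool_pos: [0.546, -0.0346, 0.0934]
eef_rot: [0.99, 0.139, -0.0, 0.006]
contact_force: [-2.5, -2.4, 0.3]
opening: 0.004
theta_est 1.608  toolyaw 1.595  L 73.0  z 93.4 t 13.55 Ftool [-3.1  1.6 -0.3] Mz 0.06 tilt deg [ 0.  -0.7]
```

```bash
python3 -m creep '[1.2,0,0,0,0,-1.2]'; python3 lev.py
```

```text
clock: 13.63
tool_pos: [0.5473, -0.0344, 0.0933]
eef_rot: [0.989, 0.15, -0.0, 0.006]
contact_force: [-1.8, -2.8, -0.0]
opening: 0.003
theta_est 1.627  toolyaw 1.618  L 73.0  z 93.3 t 13.63 Ftool [-2.5  2.1  0. ] Mz -0.01 tilt deg [ 0.1 -0.7]
```

```bash
python3 -m creep '[1.2,0,0,0,0,-1.2]'; python3 lev.py
```

```text
clock: 13.72
tool_pos: [0.549, -0.034, 0.0933]
eef_rot: [0.987, 0.162, -0.0, 0.006]
contact_force: [-3.3, -0.3, -0.9]
opening: 0.005
theta_est 1.651  toolyaw 1.641  L 72.7  z 93.3 t 13.72 Ftool [-3.2 -0.8  0.8] Mz 0.06 tilt deg [ 0.1 -0.7]
```

```bash
python3 -m creep '[1,0,0,0,0,-1]'; python3 lev.py; python3 - <<'E'
from h import *
for c in ['side','wrist']:
    s=snapshot(c);save(s,c+'5.png')
im=cv2.imread('pics/wrist5.png')[100:300,40:360];cv2.imwrite('pics/w5z.png',cv2.resize(im,None,fx=2.5,fy=2.5,interpolation=cv2.INTER_CUBIC))
E
```

```text
clock: 13.8
tool_pos: [0.5503, -0.0336, 0.0932]
eef_rot: [0.985, 0.171, 0.0, 0.006]
contact_force: [-1.4, -2.5, -0.3]
opening: 0.002
theta_est 1.669  toolyaw 1.661  L 72.6  z 93.2 t 13.80 Ftool [-2.2  1.9  0.3] Mz 0.03 tilt deg [ 0.1 -0.7]
```

View pics/w5z.png

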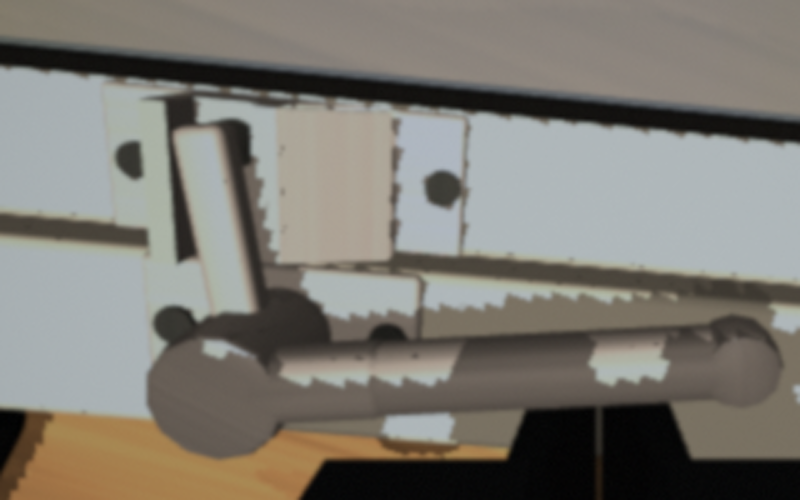

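The nose end at (200,130) in the zoom is coming up on the end wall at (160,180). No drop yet, so I'll keep creeping.

```bash
python3 -m creep '[0.8,0,0,0,0,-1]'; python3 lev.py
```

```text
clock: 13.98
tool_pos: [0.5512, -0.0334, 0.0932]
eef_rot: [0.984, 0.179, 0.0, 0.006]
contact_force: [-2.6, -2.4, 0.4]
opening: 0.004
theta_est 1.682  toolyaw 1.678  L 72.4  z 93.2 t 13.98 Ftool [-3.3  1.3 -0.4] Mz 0.01 tilt deg [ 0.1 -0.6]
```

```bash
python3 -m creep '[0.8,0,0,0,0,-1]'; python3 lev.py
```

```text
clock: 14.07
tool_pos: [0.5521, -0.0332, 0.0933]
eef_rot: [0.982, 0.189, 0.0, 0.006]
contact_force: [-1.6, -2.8, 0.0]
opening: 0.004
theta_est 1.694  toolyaw 1.697  L 72.4  z 93.3 t 14.07 Ftool [-2.5  2.  -0. ] Mz 0.05 tilt deg [ 0.2 -0.7]
```

```bash
python3 -m creep '[0.8,0,0,0,0,-1]'; python3 lev.py
```

```text
clock: 14.15
tool_pos: [0.5529, -0.0332, 0.0933]
eef_rot: [0.98, 0.198, 0.0, 0.006]
contact_force: [-1.6, -3.9, -0.6]
opening: 0.007
theta_est 1.705  toolyaw 1.716  L 72.5  z 93.3 t 14.15 Ftool [-3.   2.9  0.7] Mz -0.0 tilt deg [ 0.2 -0.7]
```

```bash
python3 -m creep '[0.9,-0.3,0,0,0,-0.8]'; python3 lev.py
```

```text
clock: 14.23
tool_pos: [0.5538, -0.0329, 0.0933]
eef_rot: [0.979, 0.206, 0.0, 0.006]
contact_force: [-1.2, -3.4, -0.5]
opening: 0.004
theta_est 1.717  toolyaw 1.731  L 72.4  z 93.3 t 14.23 Ftool [-2.4  2.6  0.6] Mz 0.02 tilt deg [ 0.2 -0.7]
```

```bash
python3 -m creep '[0.9,-0.3,0,0,0,-0.8]'; python3 lev.py
```

```text
clock: 14.32
tool_pos: [0.5546, -0.0324, 0.0934]
eef_rot: [0.977, 0.213, 0.0, 0.006]
contact_force: [-1.0, -3.3, -1.1]
opening: -0.001
theta_est 1.730  toolyaw 1.746  L 72.0  z 93.4 t 14.32 Ftool [-2.3  2.6  1.2] Mz 0.01 tilt deg [ 0.2 -0.7]
```

```bash
python3 -m creep '[0.9,-0.3,0,0,0,-0.8]'; python3 lev.py
```

```text
clock: 14.4
tool_pos: [0.5553, -0.032, 0.0934]
eef_rot: [0.975, 0.221, -0.0, 0.007]
contact_force: [-2.1, -5.5, 0.2]
opening: 0.004
theta_est 1.741  toolyaw 1.762  L 71.8  z 93.4 t 14.40 Ftool [-4.3  4.  -0.2] Mz -0.02 tilt deg [ 0.2 -0.7]
```

The force is rising slightly (4.3 and 4.0 N). I'll check whether the handle has dropped before adding more.

```bash
python3 - <<'E'
from h import *
for c in ['side','wrist','scene']:
    s=snapshot(c);save(s,c+'6.png')
im=cv2.imread('pics/wrist6.png')[100:300,40:360];cv2.imwrite('pics/w6z.png',cv2.resize(im,None,fx=2.5,fy=2.5,interpolation=cv2.INTER_CUBIC))
im=cv2.imread('pics/side6.png')[180:270,220:340];cv2.imwrite('pics/side6z.png',cv2.resize(im,None,fx=5,fy=5,interpolation=cv2.INTER_CUBIC))
E
python3 lev.py
```

```text
theta_est 1.740  toolyaw 1.760  L 71.8  z 93.3 t 14.55 Ftool [-2.1  3.  -0.1] Mz -0.01 tilt deg [ 0.2 -0.7]
```

View pics/w6z.png

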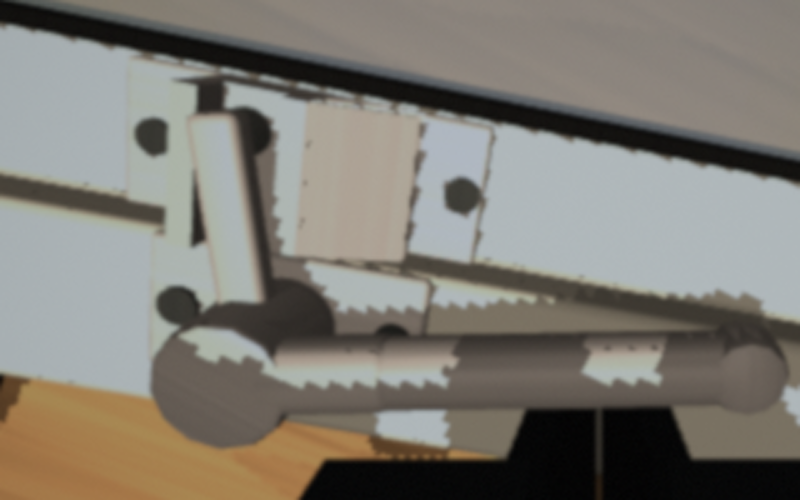

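View pics/side6z.png

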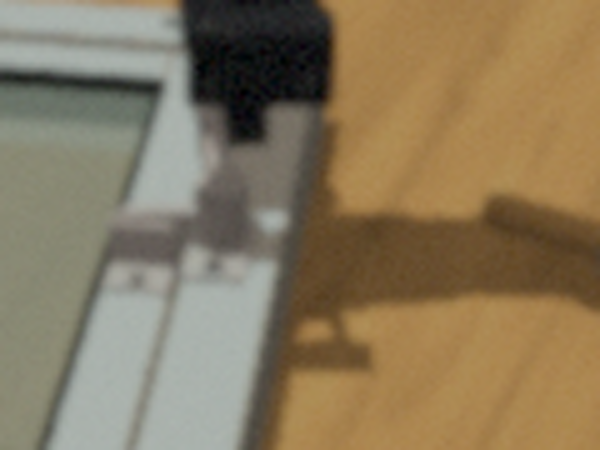

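```bash
python3 - <<'E'
from h import *
ims=[cv2.imread(f'pics/wrist{i}.png') for i in (4,5,6)]
out=[cv2.resize(im[100:300,60:360],None,fx=2,fy=2,interpolation=cv2.INTER_CUBIC) for im in ims]
im=np.vstack([out[0][60:380],out[2][60:340]]);cv2.imwrite('pics/cmp.png',im)
E
```

```text
(no output)
```

View pics/cmp.png

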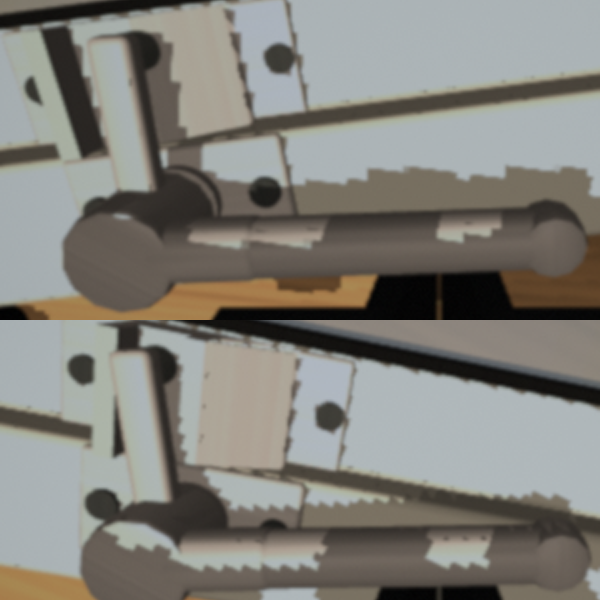

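```bash
python3 - <<'E'
from h import *
s=snapshot('wrist');print(np.round(s['intrinsics'],1),np.round(s['dist_coeffs'],3))
im=cv2.imread('pics/wrist3.png')[100:300,80:400];cv2.imwrite('pics/w3z.png',cv2.resize(im,None,fx=2.5,fy=2.5,interpolation=cv2.INTER_CUBIC))
E
```

```text
[[307.7   0.  279.1]
 [  0.  307.7 212.8]
 [  0.    0.    1. ]] [0.001 0.    0.    0.    0.   ]
```

View pics/w3z.png

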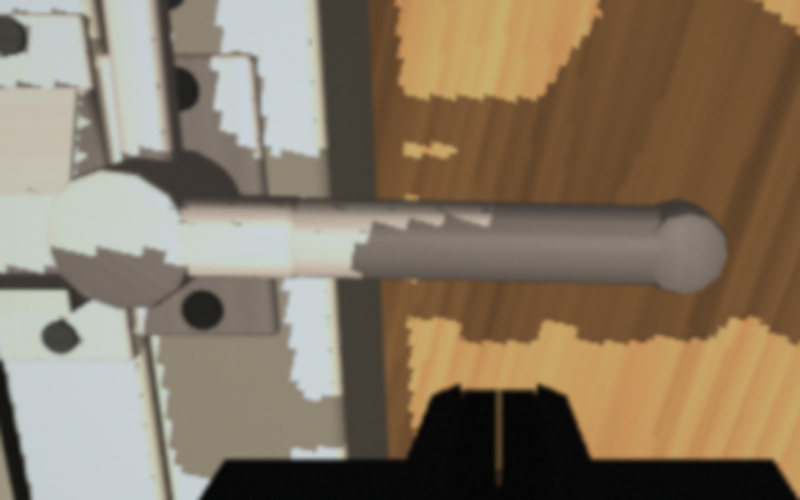

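Between the two wrist pictures the lighter spindle collar under the boss, visible at (195,180) in the upper one (lifted), has disappeared. The handle also looks about 3% smaller from the same camera height. Together with the rising force, this says the handle has dropped into the notch and is now against the end wall. I'll back straight off and check.

```bash
python3 -m creep '[-3,0,0,0,0,0,-8,0,0,0,0,0,-15,0,0,0,0,0,-15,0,-10,0,0,0,-10,0,-30,0,0,0]'; python3 lev.py
python3 -m creep '[-5,0,-40,0,0,0,-5,0,-40,0,0,0,-5,0,-20,0,0,0,0,0,0,0,0,0]'
python3 - <<'E'
from h import *
for c in ['scene','side','wrist']:
    s=snapshot(c);save(s,c+'7.png')
im=cv2.imread('pics/side7.png')[160:280,210:330];cv2.imwrite('pics/side7z.png',cv2.resize(im,None,fx=5,fy=5,interpolation=cv2.INTER_CUBIC))
im=cv2.imread('pics/scene7.png')[150:290,200:340];cv2.imwrite('pics/scene7z.png',cv2.resize(im,None,fx=4,fy=4,interpolation=cv2.INTER_CUBIC))
E
```

```text
clock: 15.02
tool_pos: [0.5097, -0.0467, 0.1307]
eef_rot: [0.975, 0.223, 0.003, 0.002]
contact_force: [0.7, -0.2, 1.0]
opening: 0.008
theta_est 1.153  toolyaw 1.768  L 90.5  z 130.7 t 15.02 Ftool [ 0.6  0.5 -0.9] Mz -0.02 tilt deg [ 0.4 -0.2]
clock: 15.35
tool_pos: [0.4937, -0.0503, 0.2381]
eef_rot: [0.974, 0.225, 0.007, 0.001]
contact_force: [-0.2, -0.6, -0.2]
opening: 0.002
```

View pics/wrist7.png

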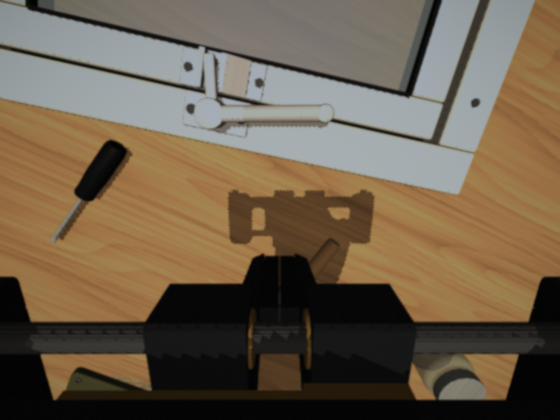

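View pics/side7z.png

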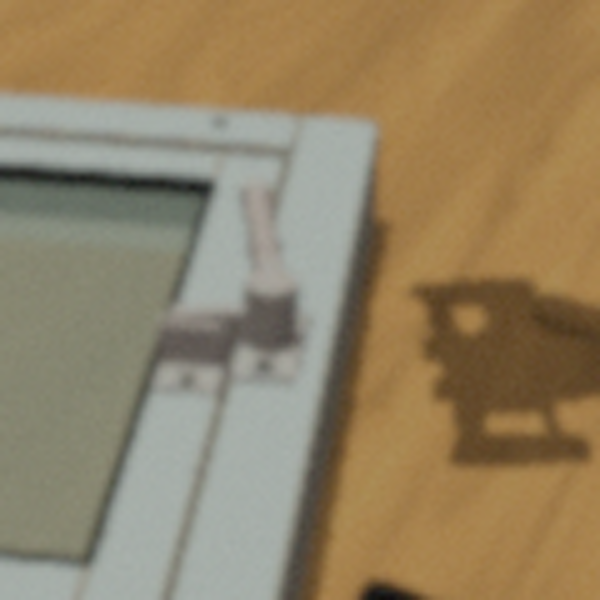

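View pics/scene7z.png

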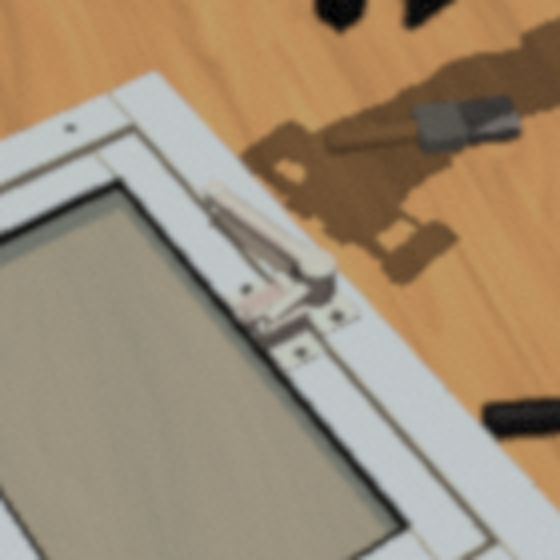

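```bash
python3 - <<'E'
from h import *
def c(f): return cv2.resize(cv2.imread(f)[205:245,245:285],None,fx=9.5,fy=7.3,interpolation=cv2.INTER_CUBIC)
cv2.imwrite('pics/m7.png',np.vstack([np.hstack([c('pics/side0.png'),c('pics/side4.png')]),np.hstack([c('pics/side6.png'),c('pics/side7.png')])]))
im=cv2.imread('pics/wrist7.png')[40:150,160:350];cv2.imwrite('pics/w7z.png',cv2.resize(im,None,fx=4,fy=4,interpolation=cv2.INTER_CUBIC))
E
```

```text
(no output)
```

View pics/m7.png

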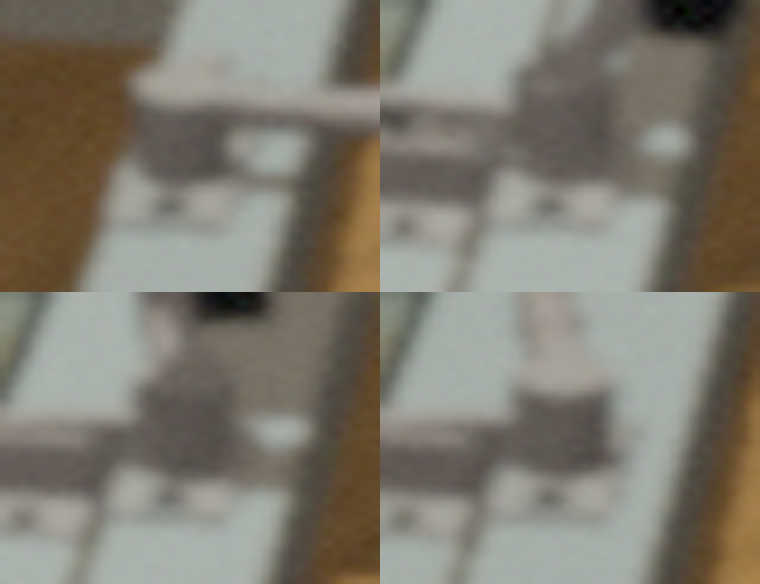

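View pics/w7z.png

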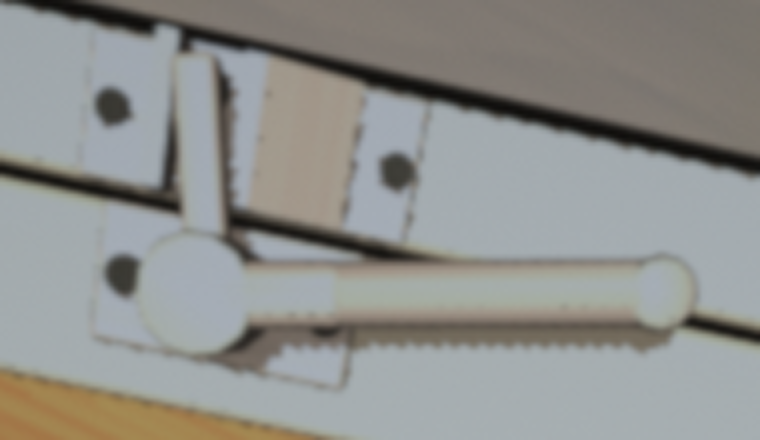

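```bash
python3 - <<'E'
from h import *
from scipy.optimize import least_squares
piv=np.array([.5403,.0400]);yaw=.254
W=snapshot('wrist');S=snapshot('scene');D=snapshot('side')
w=lambda p:(160+p[0]/4-.4,40+p[1]/4-.4)
# plate/pivot screw left in wrist, strike screws
E=W['extrinsics'];print('cam',-E[:3,:3].T@E[:3,3])
# boss rail width: use rail edges scale check: strike screws & pivot-plate
for n,p,z in [('strike scr L',(112,106),.0675),('strike scr R',(396,170),.0675),('piv scr',(123,274),.0715)]:
    q=R.from_euler('z',-yaw).apply(at_z(W,w(p),z)-[*piv,0]);print(n,np.round(q*1e3,1))
for z in (.107,.1085,.113):
    a=at_z(W,w((137,293)),z);b=at_z(W,w((696,292)),z);g=b-a
    print(z,'len',np.linalg.norm(g)*1e3,'theta',np.arctan2(-g[1],-g[0])-yaw)
print(np.round(R.from_euler('z',-yaw).apply(at_z(W,w((197,293)),.115)-[*piv,0])*1e3,1))
# rail direction check
a=at_z(W,w((0,165)),.07);b=at_z(W,w((760,335)),.07);print('rail yaw',np.arctan2(*( (b-a)[:2]))) 
E
```

```text
cam [ 0.56205541 -0.01503078  0.38135427]
strike scr L [33.7 33.2 67.5]
strike scr R [ 33.3 -34.   67.5]
piv scr [-2.5 25.3 71.5]
0.107 len 118.45951325344329 theta 1.7734763673331444
0.1085 len 117.81184966846178 theta 1.7734763673331444
0.113 len 115.86885891351712 theta 1.7734763673331444
[ -1.8  -1.8 115. ]
rail yaw 2.895166059033942
```

```bash
python3 - <<'E'
from h import *
st=get_state();W=snapshot('wrist');E=np.array(W['extrinsics'])
Tt=np.eye(4);Tt[:3,:3]=R.from_quat(st['eef_rot']).as_matrix();Tt[:3,3]=st['tool_pos']
X=E@Tt # cam from tool
from scipy.optimize import brentq
def lift(tp,q,pl,pr):
    T=np.eye(4);T[:3,:3]=R.from_quat(q).as_matrix();T[:3,3]=tp
    s=dict(W);s['extrinsics']=X@np.linalg.inv(T)
    f=lambda z:np.linalg.norm(at_z(s,pl,z)-at_z(s,pr,z))-.120
    return brentq(f,.05,.16)
print('3',lift([.4638,.0663,.0889],[.79,-.613,.001,.005],(99.6,193),(370.4,197)))
print('4',lift([.5321,-.0352,.0931],[.998,.06,-.002,.005],(90.6,260),(352.6,250)))
print('5',lift([.5503,-.0336,.0932],[.985,.171,0,.006],(98.4,256),(352.4,246)))
print('6',lift([.5553,-.032,.0934],[.975,.221,0,.007],(99.6,255),(354.4,251)))
print('7',lift(st['tool_pos'],st['eef_rot'],(193.9,113),(333.6,112.6)))
E
```

```text
3 0.10365571474076057
4 0.1116172937274258
5 0.10705913806041757
6 0.10760350274575639
7 0.10188280223628671
```

Every check points to a drop: the handle scale from pictures 4 to 6 falls by about 4.5 mm, and the angle is about 1.77 rad. The release picture was taken from too high to be certain, so I'll take one close look with the handle free.

```bash
python3 - <<'E'
from h import *
st=get_state();Rt=R.from_quat(st['eef_rot'])
print(np.round(Rt.inv().apply(np.array([.533,-.043,.097])-st['tool_pos'])*1e3,1))
E
```

```text
[ 39.9  11.4 135.8]
```

```bash
python3 -m creep '[5,2,35,0,0,0,5,2,35,0,0,0,5,2,35,0,0,0,10,2,20,0,0,0,10,2,6,0,0,0]'; python3 -m creep '[0,0,0,0,0,0]'; python3 - <<'E'
from h import *
s=snapshot('wrist');save(s,'wrist8.png')
im=cv2.imread('pics/wrist8.png')[60:300,40:360];cv2.imwrite('pics/w8z.png',cv2.resize(im,None,fx=2.5,fy=2.5,interpolation=cv2.INTER_CUBIC))
s=snapshot('side');im=s['color'][205:245,245:285,::-1];cv2.imwrite('pics/s8z.png',cv2.resize(im,None,fx=9.5,fy=7.3,interpolation=cv2.INTER_CUBIC))
E
python3 lev.py
```

```text
clock: 16.12
tool_pos: [0.5294, -0.0436, 0.0948]
eef_rot: [0.974, 0.226, 0.001, 0.0]
contact_force: [1.1, -0.3, 0.0]
opening: 0.007
clock: 16.2
tool_pos: [0.5304, -0.0424, 0.0926]
eef_rot: [0.974, 0.226, 0.001, -0.001]
contact_force: [1.4, 0.6, -0.3]
opening: 0.006
theta_est 1.376  toolyaw 1.772  L 82.4  z 94.3 t 16.30 Ftool [-0.7  0.1 -0.2] Mz 0.01 tilt deg [0.1 0. ]
```

View pics/w8z.png

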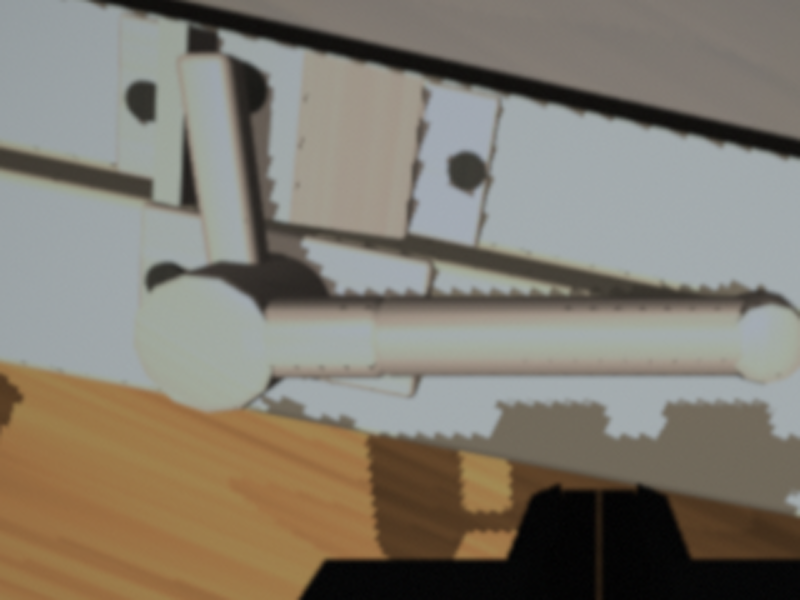

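```bash
python3 - <<'E'
from h import *
from scipy.optimize import brentq
im=cv2.imread('pics/wrist8.png')
cv2.imwrite('pics/w8t.png',np.hstack([cv2.resize(im[165:225,80:140],None,fx=6,fy=6,interpolation=cv2.INTER_CUBIC),cv2.resize(im[165:225,320:380],None,fx=6,fy=6,interpolation=cv2.INTER_CUBIC)]))
E
```

```text
(no output)
```

View pics/w8t.png

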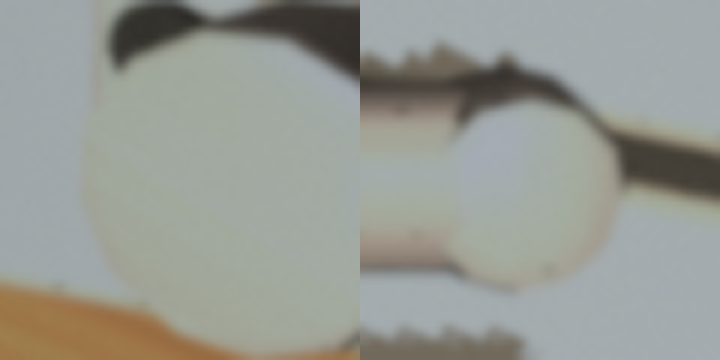

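```bash
python3 - <<'E'
from h import *
from scipy.optimize import brentq
s=snapshot('wrist');st=get_state()
E=np.array(s['extrinsics']);print(st['tool_pos'],'cam z',(-E[:3,:3].T@E[:3,3])[2])
f=lambda z:np.linalg.norm(at_z(s,(93.4,194),z)-at_z(s,(363.3,195),z))-.120
print('z_eff',brentq(f,.05,.16))
a=at_z(s,(93.4,194),.105);b=at_z(s,(363.3,195),.105);g=b-a;print('theta',np.arctan2(-g[1],-g[0])-.252)
E
```

```text
[ 0.52931905 -0.04353406  0.09519545] cam z 0.24142589602766612
z_eff 0.10861277468563452
theta 1.770657867109702
```

Relative to the ridge picture, the free handle is about 4.6 mm lower; the notch should give 4.5. It sits at 1.77 rad and has not moved since release. I'll retreat and hand in.

```bash
python3 -m creep '[-12,0,-5,0,0,0,-12,0,-25,0,0,0,-5,0,-35,0,0,0,0,0,-30,0,0,0,0,0,0,0,0,0]'; python3 -m creep '[0,0,0,0,0,0,0,0,0,0,0,0]'; python3 - <<'E'
from h import *
S=snapshot('scene');save(S,'scene9.png');D=snapshot('side');save(D,'side9.png')
for n in ['screw_jar','paint_tin','screwdriver','paintbrush']:
    z={'screw_jar':.045,'paint_tin':.05}.get(n,.01)
    for s,c in((S,'scene'),(D,'side')):
        r=find_in(n,c)
        if r: print(n,c,np.round(at_z(s,r[0]['xy'],z),3),round(r[0]['score'],2))
E
```

```text
clock: 16.77
tool_pos: [0.5007, -0.0578, 0.1988]
eef_rot: [0.974, 0.225, 0.003, 0.001]
contact_force: [0.0, 0.2, 0.2]
opening: 0.003
clock: 16.93
tool_pos: [0.5013, -0.0588, 0.2027]
eef_rot: [0.974, 0.225, 0.007, 0.003]
contact_force: [0.7, -1.2, -0.2]
opening: 0.005
screw_jar side [ 0.356 -0.358  0.045] 0.59
paint_tin scene [0.347 0.327 0.05 ] 0.59
paint_tin side [0.351 0.328 0.05 ] 0.95
screwdriver scene [0.414 0.156 0.01 ] 0.81
screwdriver side [0.403 0.147 0.01 ] 0.62
paintbrush scene [ 0.361 -0.128  0.01 ] 0.87
paintbrush side [ 0.357 -0.147  0.01 ] 0.56
```

View pics/scene9.png

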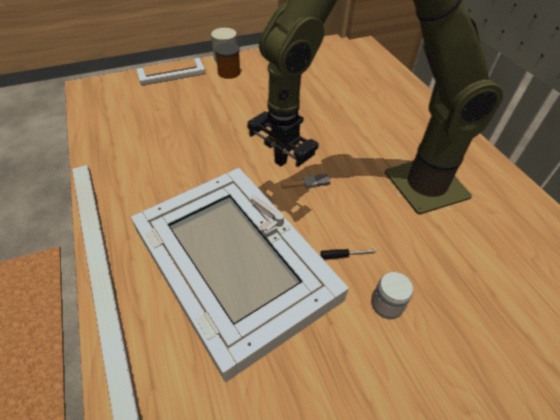

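The final scene shows the sash flush and the handle lying along the rail at (268,215). The tin, screwdriver and brush are at their starting pixels, the jar is hidden behind the arm, and the gripper is clear. Handing in.

```bash
python3 -c "
from plant import finish_job
print(finish_job())"
```

```text
the job is handed in; nothing more can be done
None
```

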